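# Load the slide stainer and latch its door

## Task

Get the slide stainer ready for its run: first take the spent cartridge out of the bay's recess and put it in the steel tray, then press the new cartridge fully home into that recess so that its body is flush with the deck. After that load the slide racks that are there into their own pockets, strictly in the order longest, middle, shortest (a missing rack's pocket stays empty), each right down on the pocket floor, and only then push the bay door shut until it clicks onto its catch. Leave the jar, the beaker and the cardboard slide box standing where they are.

Things in the scene. Friction and masses are not known exactly. Their poses are not given: they have to be found in the camera images.
- bay: Fixed open-topped stainer bay: cream walls, grey deck, 280 (x) by 150 (y) mm. Origin: centre of underside, z up. Its +x points about to world +y (within 0.2 rad). Deck top at 34 mm; 8 mm side walls and +x end wall rise to 78 mm; door at the -x end. Recess at x = -99 mm, pocket 3 at -33, 2 at +33, 1 at +99, all at y = 0, long along y. Behind the +x wall a control head, 90 mm long, 85 mm tall.
- recess (a point): Centre of the floor (z 8 mm) of the cartridge recess, nearest the door: 52 (bay x) by 86 (bay y) mm, 26 mm deep, 3 mm play each side. Axes as the bay's. Spring clips in its two end walls stop a cartridge about 16 mm above home: press it down with 5 to 15 N; home, its body top is flush with the deck and its fin top at z 70 mm. Drawing it out takes a few N.
- pocket1 (a point): Centre of the floor of pocket 1 (farthest from the door, one dot), 66 mm from pocket to pocket; the pocket is 46 mm (bay x) by 116 mm (bay y), 26 mm deep, for the long rack, 3 mm play all round, square edges; the rack drops in freely. Axes as the bay's, z up.
- pocket2 (a point): Centre of the floor of pocket 2 (the middle one, two dots), 66 mm from pocket to pocket; the pocket is 46 mm (bay x) by 96 mm (bay y), 26 mm deep, for the middle rack, 3 mm play all round, square edges; the rack drops in freely. Axes as the bay's, z up.
- pocket3 (a point): Centre of the floor of pocket 3 (next to the cartridge recess, three dots), 66 mm from pocket to pocket; the pocket is 46 mm (bay x) by 76 mm (bay y), 26 mm deep, for the short rack, 3 mm play all round, square edges; the rack drops in freely. Axes as the bay's, z up.
- rack_long: White slide rack, 110 mm long (its y), 40 mm wide (x) with a 50 mm tall body of glass slides; on top a grip fin 10 mm thick (x), 44 mm long (y), from 50 to 86 mm above the underside. Origin: centre of the underside, z up. About 0.16 kg. Same either way round. Belongs in pocket 1. May be absent (then None from the start).
- rack_mid: White slide rack, 90 mm long (its y), 40 mm wide (x) with a 50 mm tall body of glass slides; on top a grip fin 10 mm thick (x), 44 mm long (y), from 50 to 86 mm above the underside. Origin: centre of the underside, z up. About 0.16 kg. Same either way round. Belongs in pocket 2. May be absent (then None from the start).
- rack_short: White slide rack, 70 mm long (its y), 40 mm wide (x) with a 50 mm tall body of glass slides; on top a grip fin 10 mm thick (x), 44 mm long (y), from 50 to 86 mm above the underside. Origin: centre of the underside, z up. About 0.16 kg. Same either way round. Belongs in pocket 3. May be absent (then None from the start).
- cart_new: The new one, standing on the table at the start. Grey reagent cartridge: block 46 mm (x) by 80 mm (y) by 26 mm tall, with a grip fin on top 10 mm thick (x), 44 mm long (y), from 26 to 62 mm above the underside. Origin: centre of the underside, z up. About 0.14 kg. Same either way round.
- cart_spent: The spent one, seated in the recess at the start. Grey reagent cartridge: block 46 mm (x) by 80 mm (y) by 26 mm tall, with a grip fin on top 10 mm thick (x), 44 mm long (y), from 26 to 62 mm above the underside. Origin: centre of the underside, z up. About 0.14 kg. Same either way round.
- tray: Shallow open steel tray, fixed, 130 mm (x) by 140 mm (y), 30 mm high, walls and floor 4 mm thick. Origin: centre of the underside, z up.
- door (a joint): Door angle in rad: 0 = shut and seated, grows as it opens outward (0.7 to 1.2 at the start, stop at 1.5). Upright hinge on the bay's -y side; the door stays where it is left. From about 0.11 rad the tongue inside its free edge meets a sprung roller: push on with 5 to 12 N till it snaps past (at about 0.05) and is drawn to 0; unlatched, it springs back to about 0.1 or more.
- door_hinge (a point): Point on the hinge axis, z 42 mm. Door axes: x inward through the panel (into the bay when shut), y along the panel from hinge to free edge, z up. Panel 150 mm wide (y 0 to 150), 10 mm thick (x -5 to +5), from z 6 to 78 mm; a grey plate on the outside stands 2.5 mm proud.
- door_push (a point): Good place to push, on the outer face of the door 115 mm from the hinge, 55 mm above the table; same axes as door_hinge: push along +x.
- jar: Bystander: amber jar, 60 mm across, 85 mm tall, origin at the centre of its underside.
- beaker: Bystander: glass beaker, 70 mm across, 90 mm tall, origin at the centre of its underside.
- slide_box: Bystander: cardboard slide box, 100 by 170 by 35 mm, origin at the centre of its underside.
Not all that is in view belongs to the job. What is shaped like the rack_mid but purple is not meant.

How it is judged:
On the way, in this order (a step that is already met when the one before it is completed fails the run):
1. the spent cartridge lies in the tray (x of cart_spent in the frame of tray between -0.065 and 0.065 m and y of cart_spent in the frame of tray between -0.07 and 0.07 m and z of cart_spent in the frame of tray below 0.03 m), for 0.3 s.
2. the new cartridge is pressed flush into the recess (z of cart_new in the frame of recess below 0.003 m and horizontal distance between cart_new and recess below 0.007 m), for 0.3 s.
3. rack_long sits on the floor of pocket1 (z of rack_long in the frame of pocket1 below 0.004 m and horizontal distance between rack_long and pocket1 below 0.008 m), for 0.3 s.
4. rack_mid sits on the floor of pocket2 (z of rack_mid in the frame of pocket2 below 0.004 m and horizontal distance between rack_mid and pocket2 below 0.008 m), for 0.3 s.
5. rack_short sits on the floor of pocket3 (z of rack_short in the frame of pocket3 below 0.004 m and horizontal distance between rack_short and pocket3 below 0.008 m), for 0.3 s.
6. the door is shut and seated on its catch (value of joint door below 0.02 rad), for 0.3 s.
At the end, for the whole second after the job is handed in: Spent cartridge lying inside the tray; new cartridge within 3 mm of flush in the recess and 7 mm of its centre; every rack present within 4 mm of its pocket's floor and 8 mm of its centre; door within 0.02 rad of shut, on its catch; all at rest (all of step 1 and all of step 2 and all of step 3 and all of step 4 and all of step 5 and value of joint door below 0.02 rad and linear speed of each of rack_long, rack_mid, rack_short, cart_new, cart_spent below 0.02 m/s); the robot touches nothing.
It fails at once if the jar is moved more than 30 mm or tipped over (distance of jar from where it was at the start of the episode above 0.03 m or angle between jar's own z axis and vertical above 0.5 rad).
It fails at once if the beaker is moved more than 30 mm or tipped over (distance of beaker from where it was at the start of the episode above 0.03 m or angle between beaker's own z axis and vertical above 0.5 rad).
It fails at once if the slide_box is moved more than 30 mm or tipped over (distance of slide_box from where it was at the start of the episode above 0.03 m or angle between slide_box's own z axis and vertical above 0.5 rad).
Of rack_long, rack_mid, rack_short only 2 to 3 are there at a start; the rules pass over those that are not, and their reading is None.
At some moment in a run one of rack_long, rack_mid, rack_short, cart_new may be knocked a few centimetres aside while the robot is not near it.
It also fails if it takes over 210 s, if anything falls off the work surface, if the arm or the gripper's body presses on something with over 40 N, if the wrist force passes 120 N, or if a joint passes its speed limit or range.

## Robot

A 7-joint arm with a two-finger parallel gripper is mounted at the origin on the work surface. World frame = base frame: x ahead of the robot, y to its left, z up, the work surface at z = 0. Lengths are in m, angles in rad, forces in N, time in s.
With the tool pointing down it reaches from about 0.4 to 0.9 m from the base axis. Payload 5.5 kg.
Tool frame: the origin (TCP) lies midway between the tips of the shut fingers; the grasp point (between the pads) lies 19 mm behind it; z points along the fingers, y is the direction in which the jaws open and shut (so a half turn about z gives the same grasp; the last joint's range is limited). The gripper opens to 92 mm and grips with 3 to 60 N. Pads are 19 mm wide; open, the fingers measure 130 mm over their backs; the gripper's body (75 mm by 190 mm) begins 47 mm behind the grasp point.
Start: joints at [-0.918, 0.501, -0.427, 1.55, 0.221, 1.138, -0.21], TCP at [0.247, 0.601, 0.227] pointing down, gripper open.
Joint ranges: [-2.88, 2.88], [-0.31, 2.03], [-1.54, 1.56], [0.2, 2.42], [-1.41, 4.55], [0.19, 2.02], [-2.57, 2.57]. Speed limits (rad/s): [2.57, 2.57, 3.14, 3.14, 3.14, 3.14, 3.14].

## Interface

Orientations are given as a unit quaternion [w, x, y, z].
In Python, from workcell import get_state, camera, camera_model, finish_job gives the robot as it stands.
- The arm moves only by the shell command python3 -m pendant 'ROWS' [FORCE]. ROWS is JSON, a list of rows, each an object with "travel": the shift along the tool's x, y, z in m, a list of three; "angular": the turn, a rotation vector about the tool's x, y, z in degrees, a list of three; "grip": the opening, from 0 (shut) to 1 (fully open). A call has 1 to 12 rows; each row shifts and turns the commanded pose from where the row before left it, along the tool's axes as they then stand; what a row does not reach is not made up. A row lasts 1/10 s, in which the tool goes at most 50 mm and 8.59 degrees, less where a joint would pass 70% of its speed; a pose out of reach is approached as far as the arm can. A call is refused whole if a number of a shift passes 0.05 or a number of a turn 8.59, either way. A call with a gripper value outside its range is refused whole. The fingers move at their own pace and stop on an object; FORCE is the grip in N (left out, the last holds). Time passes only in rows, so rows that do not move let the fingers close. It gives the time, the measured TCP pose, the force and the opening at its end, in the units of the state.
- get_state(): the state, without advancing time (a new reading comes with each control period).
- camera(name): name is "scene" or "top" or "wrist"; returns the picture (420x560x3 uint8, blue, green, red); there is no depth.
- camera_model(name): a dict with "K" (3x3 intrinsics, pixels), "k1" (the pictures are not rectified: a ray, as slopes to the right and down, at radius r is drawn at 1 + k1 r^2 times it, then the intrinsics apply), "extrinsics" (4x4, takes a point from world to camera coordinates); the wrist camera has in their place "tool_from_camera" (4x4, takes a point from camera to tool coordinates, whose origin is the TCP and whose axes are the flange's). Camera axes: x right, y up, looking along -z (the intrinsics and any distortion apply to the point x, -y, -z); pixel columns grow to the right and rows downward; lengths in m; the calibration is good to about 2 mm. A picture is of the moment at which its call begins: read the wrist's pose just before it. camera_model takes no time and is no camera call.
- finish_job(): hands the job in, once; it reports no verdict.
The state is a dict: "clock": time; "joints": joint angles; "joint_velocities": joint speeds; "tau": joint torques, N m; "position": TCP position; "eef_rot": TCP orientation; "force": force on the tool from outside, world axes, zero at the start; "ft_torque": the same for the moment, N m; "gripper_width": finger opening in m.
Only numpy, scipy, OpenCV 4.12 (cv2) and the standard library are available. Lean on these libraries where they do the work, as an engineer would, in place of code of your own. Each camera call takes 0.05 s, during which the arm holds its last target.

## Working session

There is one attempt and no reset: what is moved stays moved. The work goes in short steps, Python scripts to look and compute and a shell command to move; the robot and the scene stay as the last step left them, time stands still between calls to the robot, and variables do not carry over. Pictures are saved under pics/ and viewed, and the job is handed in when it is done.

```bash
ls; mkdir -p pics; python3 - <<'E'
from workcell import *
import cv2
s=get_state(); print(s)
for n in ("scene","top","wrist"):
    im=camera(n); cv2.imwrite(f"pics/{n}0.png",im); print(n,camera_model(n))
E
```

```text
pics
{'clock': 0.0, 'joints': array([-0.91777617,  0.50183855, -0.42679606,  1.55142638,  0.22080554,
        1.13828853, -0.21027307]), 'joint_velocities': array([-3.42569875e-04,  3.04985782e-03, -1.47022192e-04,  1.11264923e-04,
       -3.44632225e-04, -2.07321905e-03, -5.83273861e-05]), 'tau': array([-6.36523582e-04, -5.66590405e+01, -5.81583828e+00, -2.79113656e+01,
       -6.84356480e-02,  3.07769759e-02,  2.15255650e-04]), 'position': array([0.24679381, 0.60058636, 0.22569444]), 'eef_rot': array([-2.16634066e-04,  1.93637187e-01,  9.81072747e-01, -9.26747447e-04]), 'force': array([0.19925524, 0.29163358, 0.55760006]), 'ft_torque': array([0.01711896, 0.03505347, 0.02358745]), 'gripper_width': 0.09199334935727145}
scene {'K': array([[506.06989032,   0.        , 281.63880406],
       [  0.        , 506.06989032, 211.10070961],
       [  0.        ,   0.        ,   1.        ]]), 'k1': -0.052135745186516244, 'extrinsics': array([[-0.51770977,  0.85545344, -0.01326666,  0.33206688],
       [-0.59286269, -0.34752698,  0.72645635,  0.27185421],
       [ 0.61683906,  0.38395885,  0.68
[... 393 characters left out ...]
4532, -0.56066003],
       [-0.13602057, -0.00282126,  0.990702  , -1.02552569],
       [ 0.        ,  0.        ,  0.        ,  1.        ]])}
wrist {'K': array([[361.86303773,   0.        , 278.07132226],
       [  0.        , 361.86303773, 216.70152174],
       [  0.        ,   0.        ,   1.        ]]), 'k1': -0.06232893293439944, 'tool_from_camera': array([[-7.66929878e-04,  9.61626313e-01,  2.74361524e-01,
         7.38124767e-02],
       [ 9.99999697e-01,  6.99893171e-04,  3.42227125e-04,
        -2.39529451e-04],
       [ 1.37070852e-04,  2.74361703e-01, -9.61626558e-01,
        -1.57812119e-01],
       [ 0.00000000e+00,  0.00000000e+00,  0.00000000e+00,
         1.00000000e+00]])}
```

View pics/scene0.png

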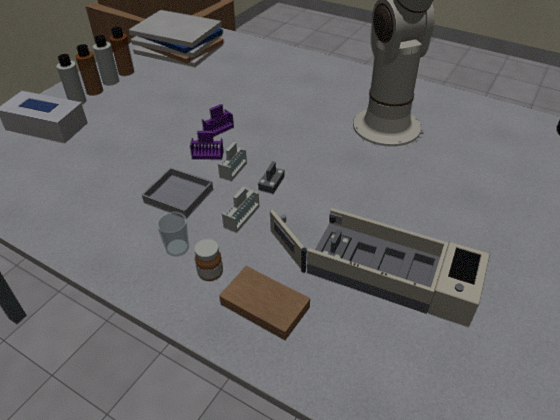

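View pics/top0.png

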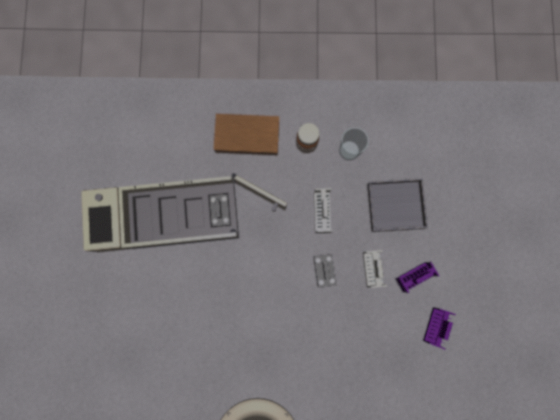

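View pics/wrist0.png

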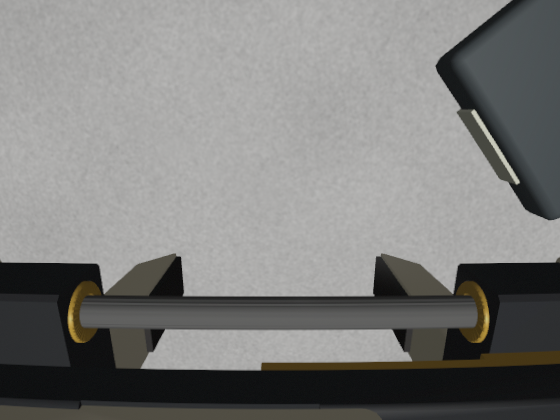

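```bash
cat > h.py <<'E'
import numpy as np, cv2
from workcell import *
from scipy.spatial.transform import Rotation as R
def cam(n,state=None):
    m=camera_model(n); K,k1=m["K"],m["k1"]
    if n=="wrist":
        s=state or get_state(); q=s["eef_rot"]; T=np.eye(4)
        T[:3,:3]=R.from_quat([q[1],q[2],q[3],q[0]]).as_matrix(); T[:3,3]=s["position"]
        E=np.linalg.inv(T@m["tool_from_camera"])
    else: E=m["extrinsics"]
    return K,k1,E
def proj(c,P):
    K,k1,E=c; P=np.atleast_2d(P); p=P@E[:3,:3].T+E[:3,3]
    a=np.c_[p[:,0]/-p[:,2],-p[:,1]/-p[:,2]]; r2=(a**2).sum(1,keepdims=True); a=a*(1+k1*r2)
    return a*[K[0,0],K[1,1]]+[K[0,2],K[1,2]]
def unproj(c,uv,z):
    K,k1,E=c; uv=np.atleast_2d(uv).astype(float); d=(uv-[K[0,2],K[1,2]])/[K[0,0],K[1,1]]; a=d.copy()
    for _ in range(20): a=d/(1+k1*(a**2).sum(1,keepdims=True))
    ray=np.c_[a[:,0],-a[:,1],-np.ones(len(a))]@E[:3,:3]; o=-E[:3,:3].T@E[:3,3]
    t=(np.reshape(z,-1)-o[2])/ray[:,2]; return o+ray*t[:,None]
def crop(im,x0,y0,x1,y1,f,name):
    cv2.imwrite(name,cv2.resize(im[y0:y1,x0:x1],None,fx=f,fy=f,interpolation=cv2.INTER_CUBIC))
def yaw(a): return R.from_euler('z',a).as_matrix()
def box(cx,cy,hx,hy,z0,z1,a):
    P=np.array([[sx*hx,sy*hy,z] for z in(z0,z1) for sx,sy in((-1,-1),(1,-1),(1,1),(-1,1))],float)
    return P@yaw(a).T+[cx,cy,0]
def drawbox(im,c,P,col=(0,255,0),f=1,off=(0,0)):
    p=(proj(c,P)-off)*f
    for i,j in [(0,1),(1,2),(2,3),(3,0),(4,5),(5,6),(6,7),(7,4),(0,4),(1,5),(2,6),(3,7)]:
        cv2.line(im,tuple(int(round(v*8)) for v in p[i]),tuple(int(round(v*8)) for v in p[j]),col,1,cv2.LINE_AA,3)
E
python3 - <<'E'
from h import *
t=cv2.imread("pics/top0.png"); s=cv2.imread("pics/scene0.png")
crop(t,70,160,300,260,3.4,"pics/t_bay.png")
crop(t,290,170,450,290,5,"pics/t_rk.png")
crop(s,130,90,290,240,4,"pics/s_rk.png")
crop(s,260,190,500,325,3.3,"pics/s_bay.png")
E
```

```text
(no output)
```

View pics/t_bay.png

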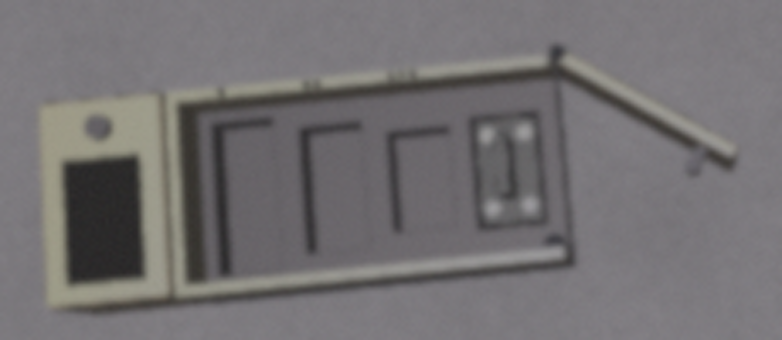

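View pics/t_rk.png

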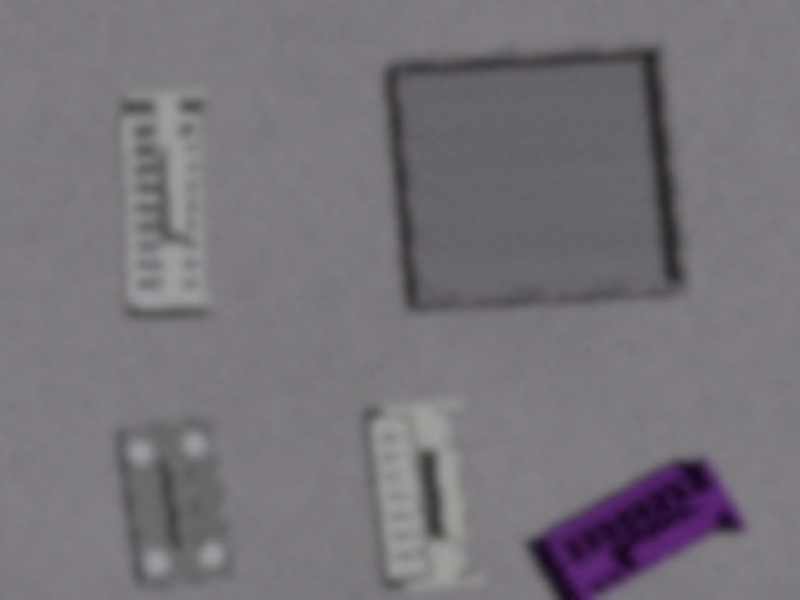

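View pics/s_rk.png

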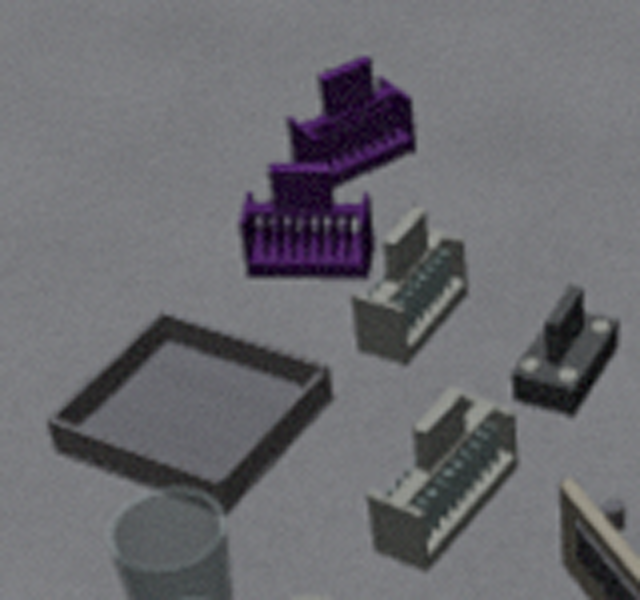

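View pics/s_bay.png

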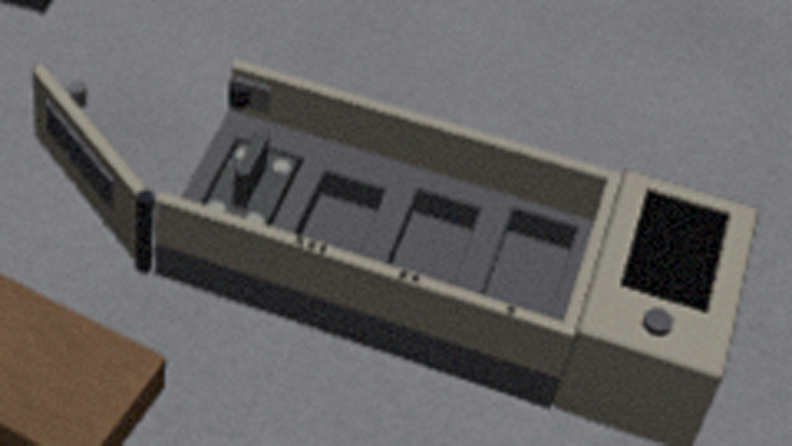

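```bash
python3 - <<'E'
from h import *
c=cam("top"); cs=cam("scene")
np.set_printoptions(precision=4,suppress=True)
def show(n,uv,z,c=c):
    P=unproj(c,uv,z); L=np.linalg.norm(np.roll(P,-1,0)-P,axis=1); print(n,P[:,:2].tolist(),"ctr",P.mean(0)[:2],"sides",L)
k=lambda l,x0,y0,f:np.array(l)/f+[x0,y0]
show("rackA",k([(123,97),(207,95),(209,308),(127,312)],290,170,5),.05)
show("rackB",k([(368,412),(460,402),(480,580),(390,585)],290,170,5),.05)
show("cart",k([(118,432),(208,420),(230,575),(138,584)],290,170,5),.026)
show("tray",k([(387,67),(655,50),(683,287),(410,307)],290,170,5),.03)
show("bay recess",k([(472,118),(536,112),(544,222),(482,228)],70,160,3.4),.034)
# bay outer top: wall corners z .078
show("bay",k([(163,95),(563,55),(572,262),(172,297)],70,160,3.4),.078)
show("head",k([(40,104),(161,94),(170,298),(48,307)],70,160,3.4),.085)
show("door",k([(560,62),(735,155)],70,160,3.4),.078)
# scene
ks=lambda l:np.array(l)/4+[130,90]
show("sA near face top", ks([(371,498),(428,530),(517,418)]),.05,cs)
show("sB", ks([(353,294),(405,325),(465,250)]),.05,cs)
E
```

```text
rackA [[0.6271347809320057, -0.1395210761101351], [0.6286974223761724, -0.18232856661561456], [0.5196664392305503, -0.18281688961137083], [0.5171243897874851, -0.14161181810716786]] ctr [ 0.5732 -0.1616] sides [0.0428 0.109  0.0413 0.11  ]
rackB [[0.46856824168997735, -0.2618307373040337], [0.474152868162426, -0.3077608586372856], [0.38666561459861026, -0.3156582798019631], [0.383618465993321, -0.27129800309991076]] ctr [ 0.4283 -0.2891] sides [0.0463 0.0878 0.0445 0.0855]
cart [[0.4579323715547702, -0.13914792385185473], [0.46462648459317507, -0.18506925386758225], [0.3867395269628063, -0.1957597031639905], [0.3816409799093954, -0.14929753108914068]] ctr [ 0.4227 -0.1673] sides [0.0464 0.0786 0.0467 0.077 ]
tray [[0.6487363816732639, -0.27851034650157047], [0.6594007997528317, -0.41779325672614664], [0.5355599319512699, -0.4278977133145644], [0.5234727545089772, -0.2882109603603406]] ctr [ 0.5918 -0.3531] sides [0.1397 0.1243 0.1402 0.1256]
bay recess [[0.6129855630060747, 0.13239876490518412], [0.6182379179570745, 0.08391536594210922], [0.5341720556091567, 0.07544999357968718], [0.
[... 388 characters left out ...]
3570269, 0.34908558789101013], [0.4709709762326663, 0.33311138502872023], [0.4636063979080884, 0.41876229512096697]] ctr [0.5407 0.3841] sides [0.087  0.1482 0.086  0.1471]
door [[0.6473019625867434, 0.06185005214279886], [0.5799359723556367, -0.06701618029189678]] ctr [ 0.6136 -0.0026] sides [0.1454 0.1454]
sA near face top [[0.6347671275949439, -0.17211359621512123], [0.6399716665484716, -0.12590465115493255], [0.5274496393905556, -0.13504827254486007]] ctr [ 0.6007 -0.1444] sides [0.0465 0.1129 0.1135]
sB [[0.47660505787184493, -0.30248156673768845], [0.48628909544056975, -0.25185129663731465], [0.39636310648698514, -0.26394844598168565]] ctr [ 0.4531 -0.2728] sides [0.0515 0.0907 0.089 ]
```

```bash
cat > ov.py <<'E'
from h import *
# poses (x,y,yaw) yaw: object frame x axis direction
def rackP(x,y,a,L): return [box(x,y,.02,L/2,0,.05,a),box(x,y,.005,.022,.05,.086,a)]
def cartP(x,y,a,z=0): return [box(x,y,.023,.04,z,z+.026,a),box(x,y,.005,.022,z+.026,z+.062,a)]
def bayP(x,y,a):
    B=lambda bx,hx,hy,z0,z1:box(*( (yaw(a)@[bx,0,0])[:2]+[x,y]),hx,hy,z0,z1,a)
    return [B(0,.14,.075,0,.078),B(0,.14,.067,.034,.078),B(-.099,.026,.043,.008,.034),B(-.033,.023,.038,.008,.034),B(.033,.023,.048,.008,.034),B(.099,.023,.058,.008,.034)]
def trayP(x,y,a): return [box(x,y,.065,.07,0,.03,a)]
E
python3 - <<'E'
from ov import *
a=np.pi/2+.085
bay=(0.5611,0.2,a)
obs=rackP(.5732,-.1616,-.02+0.0,.11)+rackP(.4283,-.2891,0.1*0-.08,.09)+cartP(.4227,-.1673,-.13)+trayP(.5918,-.3531,-.08)+bayP(*bay)
for n,r,f in(("top",(70,160,470,300),2),("scene",(130,90,500,330),2.1)):
    c=cam(n); im=cv2.imread(f"pics/{n}0.png"); x0,y0,x1,y1=r
    z=cv2.resize(im[y0:y1,x0:x1],None,fx=f,fy=f,interpolation=cv2.INTER_CUBIC)
    for P in obs: drawbox(z,c,P,f=f,off=(x0-.25,y0-.25))
    cv2.imwrite(f"pics/ov_{n}.png",z)
E
```

```text
(no output)
```

View pics/ov_top.png

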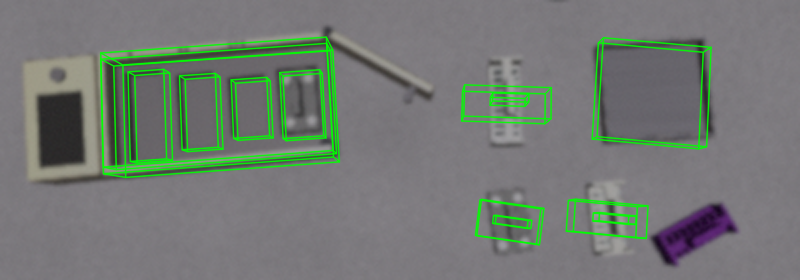

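View pics/ov_scene.png

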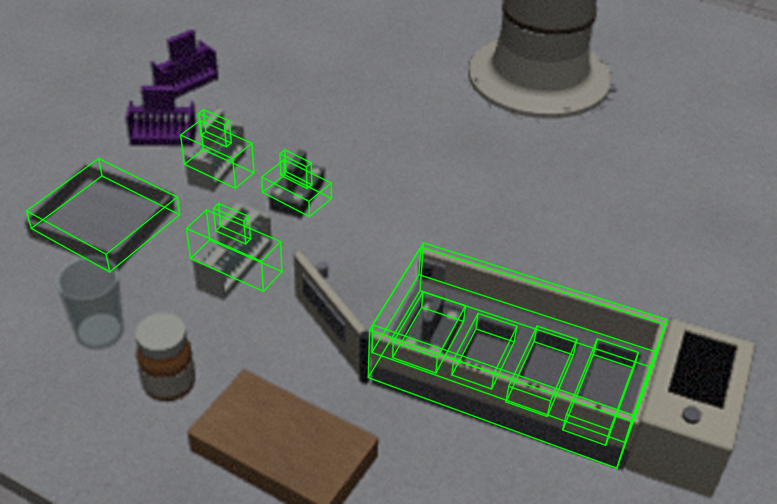

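```bash
python3 -m pendant '[{"travel":[-0.04,-0.028,-0.004],"angular":[0,0,0],"grip":1},{"travel":[-0.04,-0.028,-0.004],"angular":[0,0,0],"grip":1},{"travel":[-0.04,-0.028,-0.004],"angular":[0,0,0],"grip":1},{"travel":[-0.04,-0.028,-0.004],"angular":[0,0,0],"grip":1},{"travel":[-0.04,-0.028,-0.004],"angular":[0,0,0],"grip":1},{"travel":[-0.04,-0.028,-0.004],"angular":[0,0,0],"grip":1},{"travel":[-0.04,-0.028,-0.004],"angular":[0,0,0],"grip":1},{"travel":[-0.04,-0.028,-0.004],"angular":[0,0,0],"grip":1},{"travel":[-0.04,-0.028,-0.004],"angular":[0,0,0],"grip":1},{"travel":[-0.04,-0.028,-0.004],"angular":[0,0,0],"grip":1},{"travel":[-0.04,-0.028,-0.004],"angular":[0,0,0],"grip":1},{"travel":[-0.04,-0.028,-0.004],"angular":[0,0,0],"grip":1}]' 40
python3 -m pendant '[{"travel":[0,0,0],"angular":[0,0,-7],"grip":1},{"travel":[0,0,0],"angular":[0,0,-7],"grip":1},{"travel":[0,0,0],"angular":[0,0,-7],"grip":1},{"travel":[0,0,0],"angular":[0,0,-7],"grip":1},{"travel":[0,0,0],"angular":[0,0,0],"grip":1},{"travel":[0,0,0],"angular":[0,0,0],"grip":1}]'
```

```text
clock: 1.35
position: [0.5639, 0.1062, 0.2748]
eef_rot: [-0.0, 0.194, 0.981, -0.0]
force: [0.8, 0.3, 0.1]
gripper_width: 0.0915
clock: 1.95
position: [0.5631, 0.108, 0.2745]
eef_rot: [-0.0, -0.048, 0.999, 0.0]
force: [-0.6, 0.4, -0.4]
gripper_width: 0.0916
```

```bash
cat > snap.py <<'E'
import sys,pickle
from h import *
def snap(n):
    s=get_state(); im=camera("wrist"); cv2.imwrite(f"pics/{n}.png",im)
    pickle.dump((cam("wrist",s),s),open(f"pics/{n}.pkl","wb")); print(s["clock"],s["position"].round(4),s["eef_rot"].round(4),s["force"].round(2),s["gripper_width"].round(4))
if __name__=="__main__": snap(sys.argv[1])
E
python3 snap.py w1
```

```text
Traceback (most recent call last):
  File "snap.py", line 6, in <module>
    if __name__=="__main__": snap(sys.argv[1])
                             ~~~~^^^^^^^^^^^^^
  File "snap.py", line 5, in snap
    pickle.dump((cam("wrist",s),s),open(f"pics/{n}.pkl","wb")); print(s["clock"],s["position"].round(4),s["eef_rot"].round(4),s["force"].round(2),s["gripper_width"].round(4))
                                                                                                                                                  ^^^^^^^^^^^^^^^^^^^^^^^^
AttributeError: 'float' object has no attribute 'round'
```

View pics/w1.png

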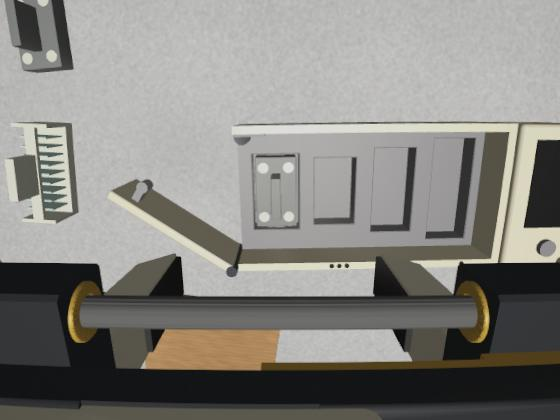

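```bash
sed -i 's/s\["gripper_width"\].round(4)/round(s["gripper_width"],4)/' snap.py; python3 - <<'E'
from h import *
t=cv2.imread("pics/w1.png")
crop(t,225,115,425,275,4,"pics/w1a.png");crop(t,370,115,560,275,4,"pics/w1b.png")
E
```

```text
(no output)
```

View pics/w1a.png

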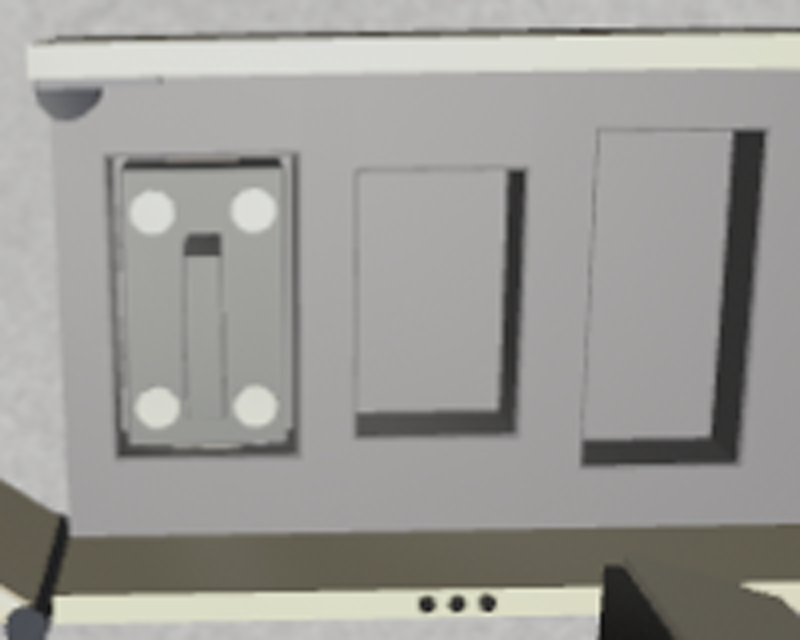

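View pics/w1b.png

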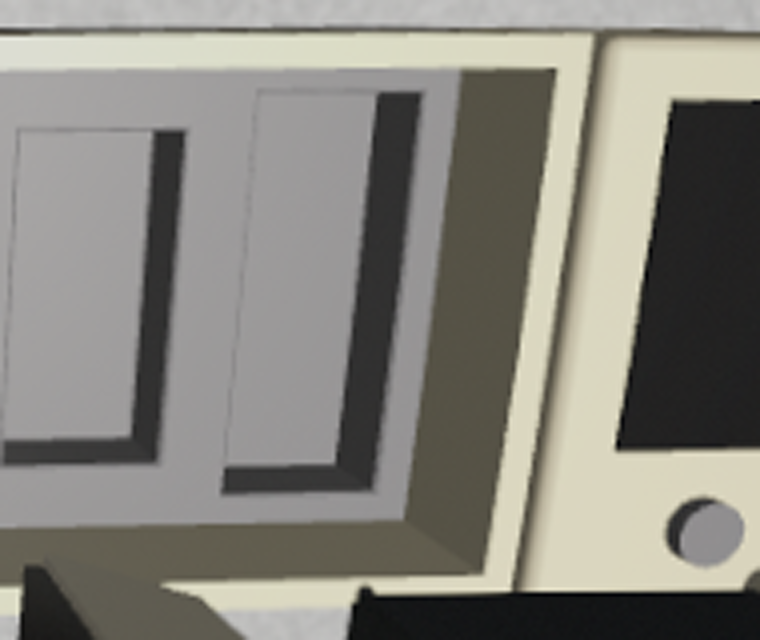

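```bash
cat > fitbay.py <<'E'
from h import *; import pickle
from scipy.optimize import least_squares
c,s=pickle.load(open("pics/w1.pkl","rb"))
A=[((357,169),(-.056,.038)),((527,170),(-.010,.038)),((514,435),(-.010,-.038)),((357,437),(-.056,-.038)),
((599,129),(.010,.048)),((767,130),(.056,.048)),((739,464),(.056,-.048)),((582,466),(.010,-.048)),
((107,156),(-.125,.043)),((298,153),(-.073,.043)),((297,456),(-.073,-.043)),((118,457),(-.125,-.043))]
B=[((258,90),(.076,.058)),((424,92),(.122,.058)),((373,490),(.122,-.058)),((222,494),(.076,-.058))]
uv=[np.array(p)/4+[225-.4,115-.4] for p,_ in A]+[np.array(p)/4+[370-.4,115-.4] for p,_ in B]
P=[(*q,.034) for _,q in A+B]
for p,q in (((556,70),(.132,.067,.078)),((484,573),(.132,-.067,.078)),((406,520),(.132,-.067,.034))):
    uv.append(np.array(p)/4+[370-.4,115-.4]); P.append(q)
uv=np.array(uv);P=np.array(P)
def f(v): return (proj(c,P@yaw(v[2]).T+[v[0],v[1],v[3] if len(v)>3 else 0])-uv).ravel()
for v0 in ([.56,.2,1.67],[.56,.2,1.67,0]):
    r=least_squares(f,v0); print(r.x.round(4),"rms px",np.sqrt((r.fun**2).mean()).round(2), np.abs(r.fun).max().round(2))
E
python3 -c "
import sys;sys.path.insert(0,'.')
from snap import snap;snap('w1')" ; python3 fitbay.py
```

```text
2.0 [0.5632 0.108  0.2746] [-2.000e-04 -4.800e-02  9.988e-01  0.000e+00] [ 0.37 -0.08  0.21] 0.0918
[0.5631 0.2043 1.6829] rms px 0.36 0.79
[ 5.6310e-01  2.0440e-01  1.6829e+00 -3.0000e-04] rms px 0.36 0.79
```

```bash
python3 -m pendant '[{"travel":[-0.011,-0.003,0.03],"angular":[0,0,-0.9],"grip":0.6},{"travel":[0,0,0.045],"angular":[0,0,0],"grip":0.6},{"travel":[0,0,0.045],"angular":[0,0,0],"grip":0.6},{"travel":[0,0,0.04],"angular":[0,0,0],"grip":0.6},{"travel":[0,0,0.03],"angular":[0,0,0],"grip":0.6},{"travel":[0,0,0.02],"angular":[0,0,0],"grip":0.6},{"travel":[0,0,0],"angular":[0,0,0],"grip":0.6},{"travel":[0,0,0],"angular":[0,0,0],"grip":0.6}]'; python3 snap.py w2
```

```text
clock: 2.85
position: [0.5746, 0.1064, 0.0649]
eef_rot: [-0.0, -0.057, 0.998, 0.0]
force: [0.4, 0.5, 0.0]
gripper_width: 0.0551
2.85 [0.5746 0.1064 0.0649] [-2.000e-04 -5.700e-02  9.984e-01  0.000e+00] [0.41 0.47 0.01] 0.0551
```

View pics/w2.png

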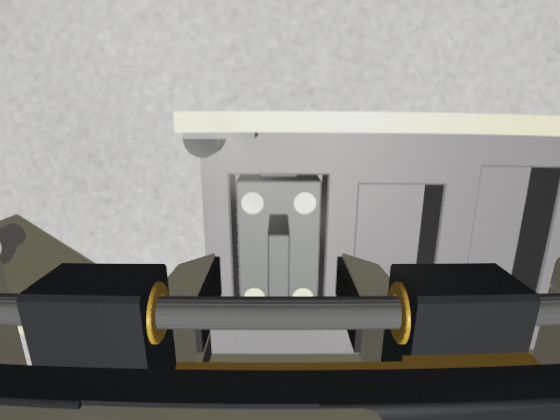

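```bash
python3 -m pendant '[{"travel":[0,0,0.024],"angular":[0,0,0],"grip":0.6},{"travel":[0,0,0],"angular":[0,0,0],"grip":0.6},{"travel":[0,0,0],"angular":[0,0,0],"grip":0},{"travel":[0,0,0],"angular":[0,0,0],"grip":0},{"travel":[0,0,0],"angular":[0,0,0],"grip":0},{"travel":[0,0,0],"angular":[0,0,0],"grip":0},{"travel":[0,0,0],"angular":[0,0,0],"grip":0},{"travel":[0,0,0],"angular":[0,0,0],"grip":0}]' 40; python3 -m pendant '[{"travel":[0,0,-0.01],"angular":[0,0,0],"grip":0},{"travel":[0,0,-0.01],"angular":[0,0,0],"grip":0},{"travel":[0,0,-0.01],"angular":[0,0,0],"grip":0},{"travel":[0,0,-0.02],"angular":[0,0,0],"grip":0},{"travel":[0,0,-0.03],"angular":[0,0,0],"grip":0},{"travel":[0,0,-0.04],"angular":[0,0,0],"grip":0},{"travel":[0,0,-0.04],"angular":[0,0,0],"grip":0},{"travel":[0,0,0],"angular":[0,0,0],"grip":0}]'; python3 snap.py w3
```

```text
clock: 3.7
position: [0.5746, 0.1062, 0.0409]
eef_rot: [0.0, -0.057, 0.998, 0.0]
force: [-0.0, -0.6, 0.7]
gripper_width: 0.0118
clock: 4.5
position: [0.5787, 0.1073, 0.2082]
eef_rot: [0.006, -0.057, 0.998, 0.001]
force: [0.9, -0.1, -1.9]
gripper_width: 0.01
4.5 [0.5787 0.1073 0.2082] [ 6.000e-03 -5.730e-02  9.983e-01  7.000e-04] [ 0.87 -0.05 -1.92] 0.01
```

View pics/w3.png

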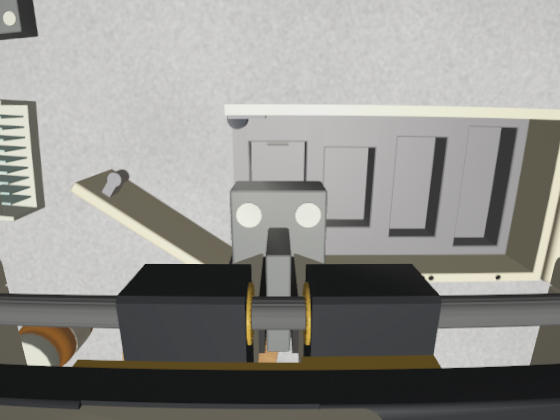

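```bash
python3 -m pendant '[{"travel":[0.003,-0.038,0],"angular":[0,0,0],"grip":0},{"travel":[0.003,-0.038,0],"angular":[0,0,0],"grip":0},{"travel":[0.003,-0.038,0],"angular":[0,0,0],"grip":0},{"travel":[0.003,-0.038,0],"angular":[0,0,0],"grip":0},{"travel":[0.003,-0.038,0],"angular":[0,0,0],"grip":0},{"travel":[0.003,-0.038,0],"angular":[0,0,0],"grip":0},{"travel":[0.003,-0.038,0],"angular":[0,0,0],"grip":0},{"travel":[0.003,-0.038,0],"angular":[0,0,0],"grip":0},{"travel":[0.003,-0.038,0],"angular":[0,0,0],"grip":0},{"travel":[0.003,-0.038,0],"angular":[0,0,0],"grip":0},{"travel":[0.003,-0.038,0],"angular":[0,0,0],"grip":0},{"travel":[0,0,0],"angular":[0,0,0],"grip":0}]'; python3 snap.py w4
```

```text
clock: 5.75
position: [0.5861, -0.3212, 0.199]
eef_rot: [-0.002, -0.053, 0.999, -0.002]
force: [-0.4, -0.8, -1.1]
gripper_width: 0.0095
5.75 [ 0.5861 -0.3212  0.199 ] [-0.0018 -0.0527  0.9986 -0.0019] [-0.44 -0.78 -1.14] 0.0095
```

View pics/w4.png

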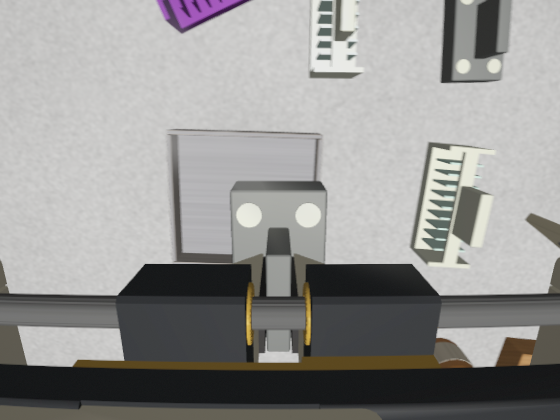

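```bash
python3 - <<'E'
from h import *; import pickle
c,s=pickle.load(open("pics/w4.pkl","rb"))
P=unproj(c,[(168,130),(321,134),(172,262)],.03); print(P.round(4)); print(np.linalg.norm(P[0]-P[1]),np.linalg.norm(P[0]-P[2]))
e=(P[0]-P[1])/np.linalg.norm(P[0]-P[1]); n=np.array([-e[1],e[0],0]); 
if n[0]<0:n=-n
print("ctr",(P[0]+P[1])/2+n*.065)
E
```

```text
[[ 0.5355 -0.4259  0.03  ]
 [ 0.5251 -0.2904  0.03  ]
 [ 0.6617 -0.4189  0.03  ]]
0.13589141749389486 0.12636106601238037
ctr [ 0.59510409 -0.35314644  0.03      ]
```

```bash
python3 -m pendant '[{"travel":[-0.004,-0.032,0],"angular":[0,0,0],"grip":0},{"travel":[0,0,0.04],"angular":[0,0,0],"grip":0},{"travel":[0,0,0.04],"angular":[0,0,0],"grip":0},{"travel":[0,0,0.035],"angular":[0,0,0],"grip":0},{"travel":[0,0,0.02],"angular":[0,0,0],"grip":0},{"travel":[0,0,0.01],"angular":[0,0,0],"grip":0},{"travel":[0,0,0.005],"angular":[0,0,0],"grip":0},{"travel":[0,0,0],"angular":[0,0,0],"grip":0},{"travel":[0,0,0],"angular":[0,0,0],"grip":0}]'
```

```text
clock: 6.7
position: [0.5983, -0.3444, 0.0522]
eef_rot: [0.001, -0.057, 0.998, -0.001]
force: [0.5, 0.2, -1.1]
gripper_width: 0.0099
```

```bash
python3 -m pendant '[{"travel":[0,0,0.005],"angular":[0,0,0],"grip":0},{"travel":[0,0,0.005],"angular":[0,0,0],"grip":0},{"travel":[0,0,0.003],"angular":[0,0,0],"grip":0},{"travel":[0,0,0],"angular":[0,0,0],"grip":0},{"travel":[0,0,0],"angular":[0,0,0],"grip":0.4},{"travel":[0,0,0],"angular":[0,0,0],"grip":0.4},{"travel":[0,0,0],"angular":[0,0,0],"grip":0.4},{"travel":[0,0,0],"angular":[0,0,0],"grip":0.4},{"travel":[0,0,-0.04],"angular":[0,0,0],"grip":0.5},{"travel":[0,0,-0.05],"angular":[0,0,0],"grip":1},{"travel":[0,0,-0.05],"angular":[0,0,0],"grip":1},{"travel":[0.03,0.03,-0.04],"angular":[0,0,0],"grip":1}]'; python3 snap.py w5
```

```text
clock: 7.9
position: [0.572, -0.3246, 0.2162]
eef_rot: [0.003, -0.056, 0.998, -0.002]
force: [-0.3, -0.3, 0.6]
gripper_width: 0.0641
7.9 [ 0.572  -0.3246  0.2162] [ 0.0034 -0.0565  0.9984 -0.0023] [-0.29 -0.26  0.59] 0.0641
```

View pics/w5.png

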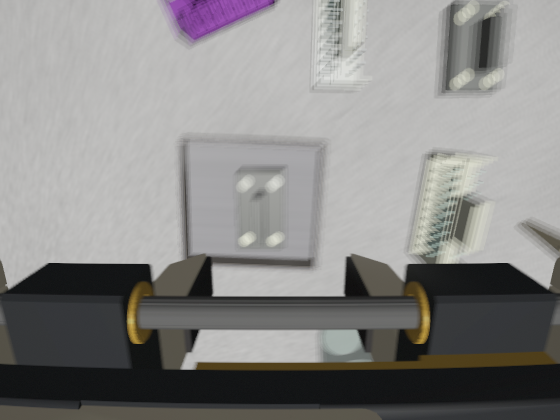

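```bash
python3 -m pendant '[{"travel":[0.022,0.029,-0.003],"angular":[0,0,0],"grip":1},{"travel":[0.022,0.029,-0.003],"angular":[0,0,0],"grip":1},{"travel":[0.022,0.029,-0.003],"angular":[0,0,0],"grip":1},{"travel":[0.022,0.029,-0.003],"angular":[0,0,0],"grip":1},{"travel":[0.022,0.029,-0.003],"angular":[0,0,0],"grip":1},{"travel":[0.022,0.029,-0.003],"angular":[0,0,0],"grip":1},{"travel":[0,0,0],"angular":[0,0,0],"grip":1},{"travel":[0,0,0],"angular":[0,0,0],"grip":1}]'; python3 snap.py w6
```

```text
clock: 8.75
position: [0.4177, -0.1637, 0.2305]
eef_rot: [0.001, -0.058, 0.998, -0.0]
force: [0.8, -0.3, 0.2]
gripper_width: 0.0917
8.75 [ 0.4177 -0.1637  0.2305] [ 6.000e-04 -5.780e-02  9.983e-01 -5.000e-04] [ 0.82 -0.32  0.17] 0.0917
```

View pics/w6.png

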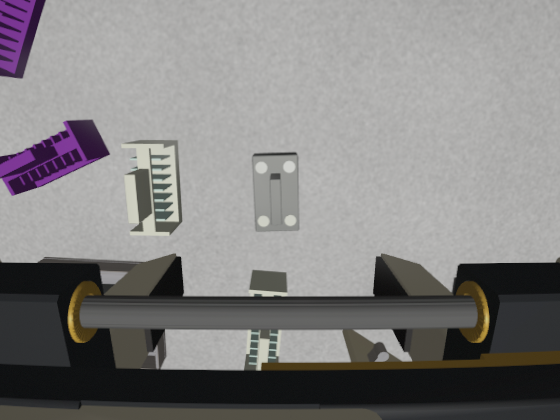

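```bash
python3 - <<'E'
from h import *
t=cv2.imread("pics/w6.png")
crop(t,105,130,315,245,3.8,"pics/w6a.png")
E
```

```text
(no output)
```

View pics/w6a.png

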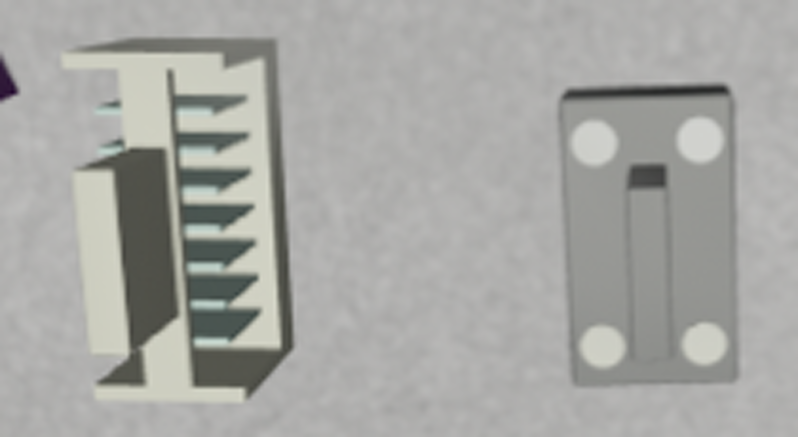

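```bash
cat > meas.py <<'E'
from h import *; import pickle
from scipy.optimize import least_squares
def fit(name,off,f,items,v0):
    c,s=pickle.load(open(f"pics/{name}.pkl","rb"))
    uv=np.array([i[0] for i in items],float)/f+off-.4; P=np.array([i[1] for i in items])
    g=lambda v:(proj(c,P@yaw(v[2]).T+[v[0],v[1],0])-uv).ravel()
    r=least_squares(g,v0); v=r.x; p=s["position"]; q=s["eef_rot"]
    M=R.from_quat([q[1],q[2],q[3],q[0]]).as_matrix()
    d=M.T@(np.array([v[0],v[1],p[2]])-p)
    ty=np.arctan2(M[1,1],M[0,1]); da=np.degrees((ty-v[2]+np.pi/2)%np.pi-np.pi/2)
    print("pose",v.round(4),"rms",np.sqrt((r.fun**2).mean()).round(2),"max",np.abs(r.fun).max().round(2),"tool d",d.round(4),"tool z turn deg",da.round(2)); return v
E
python3 - <<'E'
from meas import *
h=1.67
fit("w6",[105,130],3.8,[((563,100),(-.023,.04,.026)),((731,95),(.023,.04,.026)),((737,379),(.023,-.04,.026)),((575,384),(-.023,-.04,.026)),
((628,188),(-.005,.022,.062)),((667,187),(.005,.022,.062)),((672,359),(.005,-.022,.062)),((633,359),(-.005,-.022,.062))],[.42,-.167,h])
fit("w6",[105,130],3.8,[((76,170),(-.005,.022,.086)),((113,169),(.005,.022,.086)),((131,352),(.005,-.022,.086)),((91,352),(-.005,-.022,.086)),
((63,56),(-.02,.045,.05)),((222,53),(.02,.045,.05)),((246,400),(.02,-.045,.05)),((97,398),(-.02,-.045,.05))],[.43,-.28,h])
E
```

```text
pose [ 0.4231 -0.1658  1.7146] rms 0.66 max 1.09 tool d [-0.0052 -0.0027  0.    ] tool z turn deg -1.61
pose [ 0.4289 -0.2908  1.6717] rms 0.67 max 1.38 tool d [ 3.500e-03 -1.275e-01  1.000e-04] tool z turn deg 0.84
```

```bash
python3 -m pendant '[{"travel":[-0.005,-0.003,0.03],"angular":[0,0,-1.6],"grip":0.5},{"travel":[0,0,0.045],"angular":[0,0,0],"grip":0.5},{"travel":[0,0,0.045],"angular":[0,0,0],"grip":0.5},{"travel":[0,0,0.04],"angular":[0,0,0],"grip":0.5},{"travel":[0,0,0],"angular":[0,0,0],"grip":0.5},{"travel":[0,0,0],"angular":[0,0,0],"grip":0.5}]'; python3 snap.py w7
```

```text
clock: 9.4
position: [0.4231, -0.1666, 0.0697]
eef_rot: [-0.001, -0.071, 0.997, 0.0]
force: [0.7, -0.1, 0.3]
gripper_width: 0.0487
9.4 [ 0.4231 -0.1666  0.0697] [-9.000e-04 -7.090e-02  9.975e-01  5.000e-04] [ 0.73 -0.05  0.3 ] 0.0487
```

View pics/w7.png

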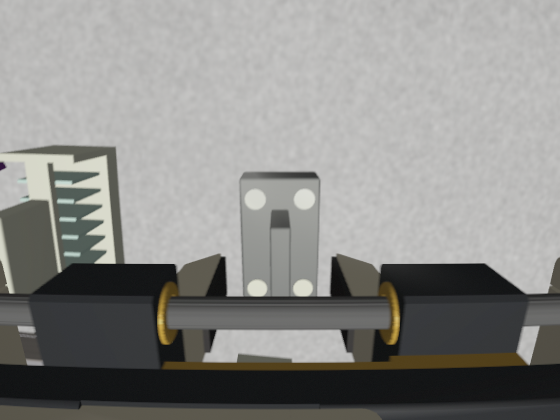

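```bash
python3 -m pendant '[{"travel":[0,0,0.02],"angular":[0,0,0],"grip":0.5},{"travel":[0,0,0.016],"angular":[0,0,0],"grip":0.5},{"travel":[0,0,0],"angular":[0,0,0],"grip":0.5},{"travel":[0,0,0],"angular":[0,0,0],"grip":0.5},{"travel":[0,0,0],"angular":[0,0,0],"grip":0},{"travel":[0,0,0],"angular":[0,0,0],"grip":0},{"travel":[0,0,0],"angular":[0,0,0],"grip":0},{"travel":[0,0,0],"angular":[0,0,0],"grip":0},{"travel":[0,0,0],"angular":[0,0,0],"grip":0},{"travel":[0,0,0],"angular":[0,0,0],"grip":0}]' 55; python3 -m pendant '[{"travel":[0,0,-0.01],"angular":[0,0,0],"grip":0},{"travel":[0,0,-0.03],"angular":[0,0,0],"grip":0},{"travel":[0,0,-0.05],"angular":[0,0,0],"grip":0},{"travel":[0,0,-0.04],"angular":[0,0,0],"grip":0},{"travel":[0,0,-0.03],"angular":[0,0,0],"grip":0},{"travel":[0,0,0],"angular":[0,0,0],"grip":0}]'
```

```text
clock: 10.45
position: [0.4229, -0.1661, 0.034]
eef_rot: [-0.0, -0.071, 0.997, 0.0]
force: [0.5, 0.6, 1.6]
gripper_width: 0.0096
clock: 11.05
position: [0.4259, -0.1673, 0.1988]
eef_rot: [0.004, -0.071, 0.997, -0.002]
force: [1.2, -0.3, -1.6]
gripper_width: 0.0099
```

```bash
python3 -m pendant '[{"travel":[-0.0185,0.025,0],"angular":[0,0,0],"grip":0},{"travel":[-0.0185,0.025,0],"angular":[0,0,0],"grip":0},{"travel":[-0.0185,0.025,0],"angular":[0,0,0],"grip":0},{"travel":[-0.0185,0.025,0],"angular":[0,0,0],"grip":0},{"travel":[-0.0185,0.025,0],"angular":[0,0,0],"grip":0},{"travel":[-0.0185,0.025,0],"angular":[0,0,0],"grip":0},{"travel":[-0.0185,0.025,0],"angular":[0,0,0],"grip":0},{"travel":[-0.0185,0.025,0],"angular":[0,0,0],"grip":0},{"travel":[-0.0185,0.025,0],"angular":[0,0,0],"grip":0},{"travel":[-0.0185,0.025,0],"angular":[0,0,1.7],"grip":0},{"travel":[0,0,0],"angular":[0,0,0],"grip":0},{"travel":[0,0,0],"angular":[0,0,0],"grip":0}]'; python3 snap.py w8
```

```text
clock: 12.25
position: [0.5695, 0.1082, 0.1926]
eef_rot: [-0.001, -0.058, 0.998, -0.0]
force: [0.3, 0.1, -1.4]
gripper_width: 0.0096
12.25 [0.5695 0.1082 0.1926] [-0.0014 -0.0575  0.9983 -0.    ] [ 0.32  0.13 -1.38] 0.0096
```

View pics/w8.png

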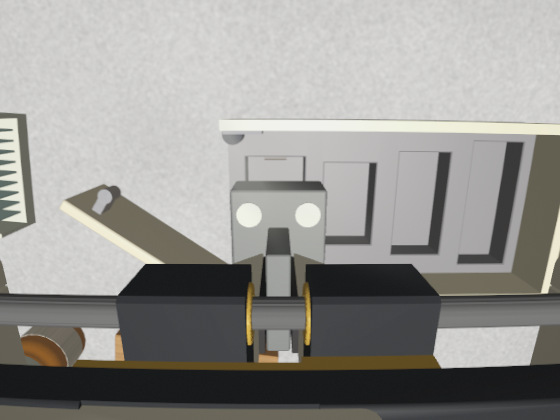

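```bash
python3 -m pendant '[{"travel":[-0.005,-0.003,0.03],"angular":[0,0,0],"grip":0},{"travel":[0,0,0.04],"angular":[0,0,0],"grip":0},{"travel":[0,0,0.03],"angular":[0,0,0],"grip":0},{"travel":[0,0,0.015],"angular":[0,0,0],"grip":0},{"travel":[0,0,0],"angular":[0,0,0],"grip":0},{"travel":[0,0,0],"angular":[0,0,0],"grip":0},{"travel":[0,0,0],"angular":[0,0,0],"grip":0}]'; python3 snap.py w9
```

```text
clock: 13.0
position: [0.5774, 0.1052, 0.0809]
eef_rot: [0.002, -0.056, 0.998, 0.0]
force: [0.2, 0.1, -2.3]
gripper_width: 0.0094
13.0 [0.5774 0.1052 0.0809] [ 1.600e-03 -5.620e-02  9.984e-01  2.000e-04] [ 0.18  0.1  -2.27] 0.0094
```

View pics/w9.png

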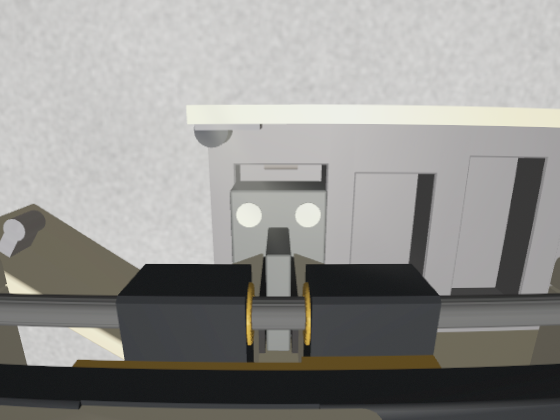

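```bash
python3 -m pendant '[{"travel":[0.003,0.001,0.005],"angular":[0,0,0],"grip":0},{"travel":[0,0,0],"angular":[0,0,0],"grip":0},{"travel":[0,0,0],"angular":[0,0,0],"grip":0}]';
```

```text
clock: 13.35
position: [0.5726, 0.1059, 0.0742]
eef_rot: [-0.0, -0.057, 0.998, -0.0]
force: [-0.1, -1.1, -2.2]
gripper_width: 0.0097
```

```bash
python3 -m pendant '[{"travel":[-0.001,0,0.005],"angular":[0,0,0],"grip":0},{"travel":[0,0,0.005],"angular":[0,0,0],"grip":0},{"travel":[0,0,0.004],"angular":[0,0,0],"grip":0},{"travel":[0,0,0],"angular":[0,0,0],"grip":0},{"travel":[0,0,0],"angular":[0,0,0],"grip":0}]';
```

```text
clock: 13.85
position: [0.5736, 0.1059, 0.0597]
eef_rot: [-0.0, -0.056, 0.998, -0.0]
force: [-0.2, 0.0, -1.4]
gripper_width: 0.0096
```

```bash
python3 -m pendant '[{"travel":[0,0,0.004],"angular":[0,0,0],"grip":0},{"travel":[0,0,0.004],"angular":[0,0,0],"grip":0},{"travel":[0,0,0.003],"angular":[0,0,0],"grip":0},{"travel":[0,0,0],"angular":[0,0,0],"grip":0}]';
```

```text
clock: 14.25
position: [0.5734, 0.1059, 0.0484]
eef_rot: [-0.0, -0.056, 0.998, 0.0]
force: [0.7, 0.7, -3.6]
gripper_width: 0.0095
```

```bash
python3 -m pendant '[{"travel":[0,0,0.003],"angular":[0,0,0],"grip":0},{"travel":[0,0,0.003],"angular":[0,0,0],"grip":0},{"travel":[0,0,0],"angular":[0,0,0],"grip":0}]';python3 -m pendant '[{"travel":[0,0,0.002],"angular":[0,0,0],"grip":0},{"travel":[0,0,0],"angular":[0,0,0],"grip":0},{"travel":[0,0,0],"angular":[0,0,0],"grip":0}]'; python3 snap.py w10
```

```text
clock: 14.55
position: [0.5735, 0.1059, 0.0425]
eef_rot: [-0.0, -0.056, 0.998, 0.0]
force: [0.8, -0.0, -4.1]
gripper_width: 0.0097
clock: 14.85
position: [0.5737, 0.1059, 0.042]
eef_rot: [-0.0, -0.056, 0.998, -0.0]
force: [-3.1, -0.5, 7.9]
gripper_width: 0.0096
14.85 [0.5737 0.1059 0.042 ] [-1.000e-04 -5.650e-02  9.984e-01 -2.000e-04] [-3.15 -0.54  7.91] 0.0096
```

View pics/w10.png

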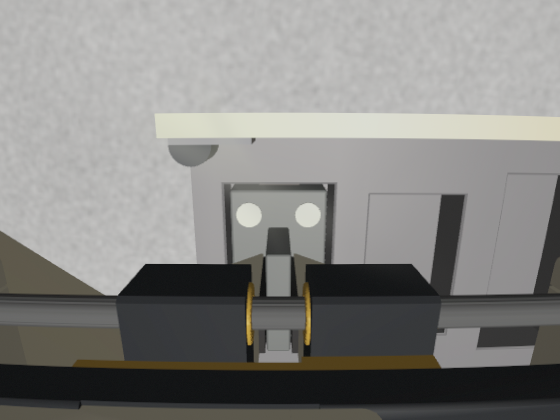

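```bash
python3 -m pendant '[{"travel":[0,0,0.002],"angular":[0,0,0],"grip":0},{"travel":[0,0,0],"angular":[0,0,0],"grip":0},{"travel":[0,0,0],"angular":[0,0,0],"grip":0}]';python3 -m pendant '[{"travel":[0,0,0],"angular":[0,0,0],"grip":0.4},{"travel":[0,0,0],"angular":[0,0,0],"grip":0.4},{"travel":[0,0,0],"angular":[0,0,0],"grip":0.4},{"travel":[0,0,0],"angular":[0,0,0],"grip":0.4},{"travel":[0,0,-0.04],"angular":[0,0,0],"grip":0.4},{"travel":[0,0,-0.05],"angular":[0,0,0],"grip":0.4},{"travel":[0,0,-0.05],"angular":[0,0,0],"grip":0.4},{"travel":[0,0,0],"angular":[0,0,0],"grip":0.4},{"travel":[0,0,0],"angular":[0,0,0],"grip":0.4}]'; python3 snap.py w11
```

```text
clock: 15.2
position: [0.5737, 0.1059, 0.0419]
eef_rot: [0.0, -0.056, 0.998, -0.001]
force: [-9.3, -2.5, 25.1]
gripper_width: 0.0095
clock: 16.1
position: [0.5748, 0.106, 0.1803]
eef_rot: [0.002, -0.056, 0.998, 0.0]
force: [0.1, 0.4, -0.6]
gripper_width: 0.0367
16.1 [0.5748 0.106  0.1803] [ 1.500e-03 -5.630e-02  9.984e-01  1.000e-04] [ 0.12  0.36 -0.64] 0.0367
```

View pics/w11.png

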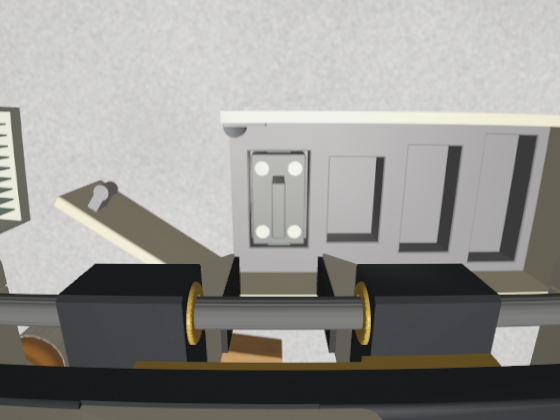

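```bash
python3 -m pendant '[{"travel":[0.0045,-0.038,-0.009],"angular":[0,0,0],"grip":0.6},{"travel":[0.0045,-0.038,-0.009],"angular":[0,0,0],"grip":0.6},{"travel":[0.0045,-0.038,-0.009],"angular":[0,0,0],"grip":0.6},{"travel":[0.0045,-0.038,-0.009],"angular":[0,0,0],"grip":0.6},{"travel":[0.0045,-0.038,-0.009],"angular":[0,0,0],"grip":0.6},{"travel":[0.0045,-0.038,-0.009],"angular":[0,0,0],"grip":0.6},{"travel":[0.0045,-0.038,-0.009],"angular":[0,0,0],"grip":0.6},{"travel":[0,0,0],"angular":[0,0,0],"grip":0.6},{"travel":[0,0,0],"angular":[0,0,0],"grip":0.6}]'; python3 snap.py w12
```

```text
clock: 17.05
position: [0.5711, -0.1632, 0.2397]
eef_rot: [-0.002, -0.055, 0.998, 0.001]
force: [-0.1, 1.2, -0.8]
gripper_width: 0.0548
17.05 [ 0.5711 -0.1632  0.2397] [-1.800e-03 -5.490e-02  9.985e-01  6.000e-04] [-0.15  1.25 -0.76] 0.0548
```

View pics/w12.png

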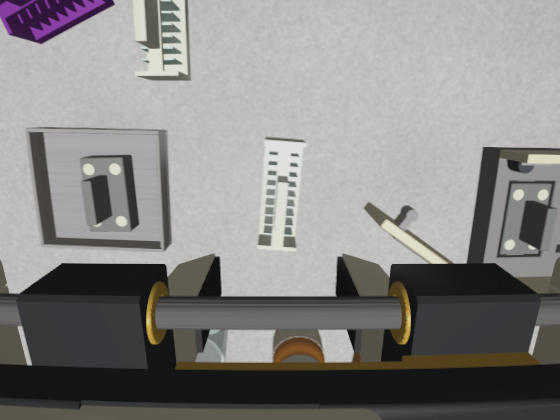

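```bash
python3 - <<'E'
from h import *
t=cv2.imread("pics/w12.png")
crop(t,230,130,340,260,4.6,"pics/w12a.png")
E
```

```text
(no output)
```

View pics/w12a.png

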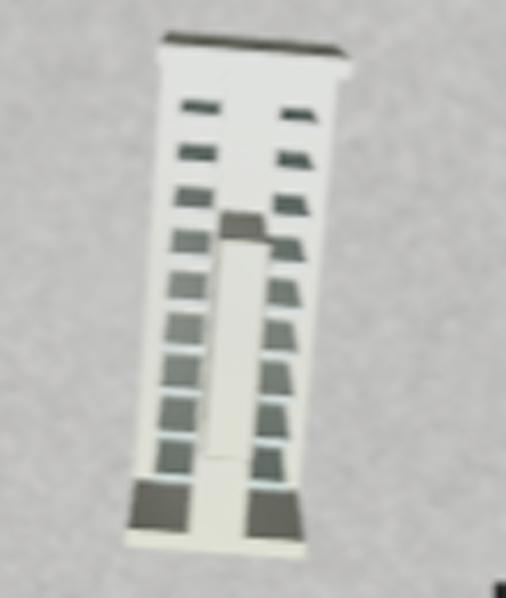

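```bash
python3 - <<'E'
from meas import *
fit("w12",[230,130],4.6,[((219,239),(-.005,.022,.086)),((270,242),(.005,.022,.086)),((205,457),(-.005,-.022,.086)),
((161,46),(-.02,.055,.05)),((350,58),(.02,.055,.05)),((307,557),(.02,-.055,.05)),((126,546),(-.02,-.055,.05))],[.573,-.16,1.6])
E
```

```text
pose [ 0.5755 -0.1601  1.6081] rms 0.33 max 0.68 tool d [-0.0047  0.0025 -0.    ] tool z turn deg 4.16
```

```bash
python3 -m pendant '[{"travel":[-0.005,0.003,0.03],"angular":[0,0,4.1],"grip":0.5},{"travel":[0,0,0.04],"angular":[0,0,0],"grip":0.5},{"travel":[0,0,0.04],"angular":[0,0,0],"grip":0.5},{"travel":[0,0,0.03],"angular":[0,0,0],"grip":0.5},{"travel":[0,0,0],"angular":[0,0,0],"grip":0.5},{"travel":[0,0,0],"angular":[0,0,0],"grip":0.5},{"travel":[0,0,0],"angular":[0,0,0],"grip":0.5}]'; python3 snap.py w13
```

```text
clock: 17.8
position: [0.5785, -0.1578, 0.1037]
eef_rot: [0.001, -0.021, 1.0, -0.0]
force: [-0.1, -0.6, -0.4]
gripper_width: 0.046
17.8 [ 0.5785 -0.1578  0.1037] [ 1.300e-03 -2.130e-02  9.998e-01 -2.000e-04] [-0.08 -0.56 -0.4 ] 0.046
```

View pics/w13.png

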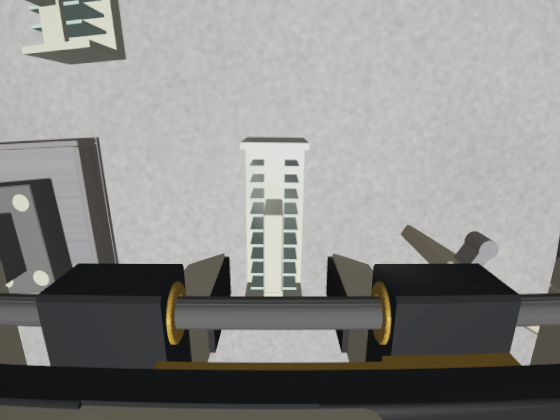

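```bash
python3 -m pendant '[{"travel":[0.003,-0.002,0.02],"angular":[0,0,0],"grip":0.5},{"travel":[0,0,0.016],"angular":[0,0,0],"grip":0.5},{"travel":[0,0,0.009],"angular":[0,0,0],"grip":0.5},{"travel":[0,0,0],"angular":[0,0,0],"grip":0.5},{"travel":[0,0,0],"angular":[0,0,0],"grip":0.5}]'; python3 -m pendant '[{"travel":[0,0,0],"angular":[0,0,0],"grip":0},{"travel":[0,0,0],"angular":[0,0,0],"grip":0},{"travel":[0,0,0],"angular":[0,0,0],"grip":0},{"travel":[0,0,0],"angular":[0,0,0],"grip":0},{"travel":[0,0,0],"angular":[0,0,0],"grip":0},{"travel":[0,0,0],"angular":[0,0,0],"grip":0}]' 50;  python3 -m pendant '[{"travel":[0,0,-0.01],"angular":[0,0,0],"grip":0},{"travel":[0,0,-0.03],"angular":[0,0,0],"grip":0},{"travel":[0,0,-0.05],"angular":[0,0,0],"grip":0},{"travel":[0,0,-0.05],"angular":[0,0,0],"grip":0},{"travel":[0,0,-0.03],"angular":[0,0,0],"grip":0},{"travel":[0,0,0],"angular":[0,0,0],"grip":0}]'
```

```text
clock: 18.35
position: [0.5745, -0.1604, 0.0572]
eef_rot: [0.0, -0.021, 1.0, 0.0]
force: [-0.5, -0.0, 0.3]
gripper_width: 0.0458
clock: 18.95
position: [0.5742, -0.1606, 0.0571]
eef_rot: [0.0, -0.021, 1.0, -0.0]
force: [0.3, 0.1, 0.8]
gripper_width: 0.0095
clock: 19.55
position: [0.5775, -0.1612, 0.2334]
eef_rot: [0.005, -0.021, 1.0, -0.002]
force: [0.9, -0.5, -2.3]
gripper_width: 0.01
```

```bash
python3 -m pendant '[{"travel":[0.0003,0.039,0],"angular":[0,0,0],"grip":0},{"travel":[0.0003,0.039,0],"angular":[0,0,0],"grip":0},{"travel":[0.0003,0.039,0],"angular":[0,0,0],"grip":0},{"travel":[0.0003,0.039,0],"angular":[0,0,0],"grip":0},{"travel":[0.0003,0.039,0],"angular":[0,0,0],"grip":0},{"travel":[0.0003,0.039,0],"angular":[0,0,0],"grip":0},{"travel":[0.0003,0.039,0],"angular":[0,0,0],"grip":0},{"travel":[0.0003,0.039,0],"angular":[0,0,0],"grip":0},{"travel":[0.0003,0.039,0],"angular":[0,0,0],"grip":0},{"travel":[0.0003,0.039,0],"angular":[0,0,0],"grip":0},{"travel":[0.0003,0.039,0],"angular":[0,0,0],"grip":0},{"travel":[0.0003,0.035,0],"angular":[0,0,0],"grip":0}]'; python3 -m pendant '[{"travel":[0,0,0],"angular":[0,0,-4],"grip":0},{"travel":[0,0,0],"angular":[0,0,0],"grip":0},{"travel":[0,0,0],"angular":[0,0,0],"grip":0},{"travel":[0,0,0],"angular":[0,0,0],"grip":0}]'; python3 snap.py w14
```

```text
clock: 20.75
position: [0.5499, 0.3045, 0.2257]
eef_rot: [-0.001, -0.021, 1.0, -0.0]
force: [0.5, -0.5, -1.3]
gripper_width: 0.0098
clock: 21.15
position: [0.5517, 0.3011, 0.2264]
eef_rot: [-0.0, -0.054, 0.999, -0.001]
force: [-0.1, -0.4, -1.4]
gripper_width: 0.0098
21.15 [0.5517 0.3011 0.2264] [-4.000e-04 -5.380e-02  9.985e-01 -6.000e-04] [-0.06 -0.36 -1.39] 0.0098
```

View pics/w14.png

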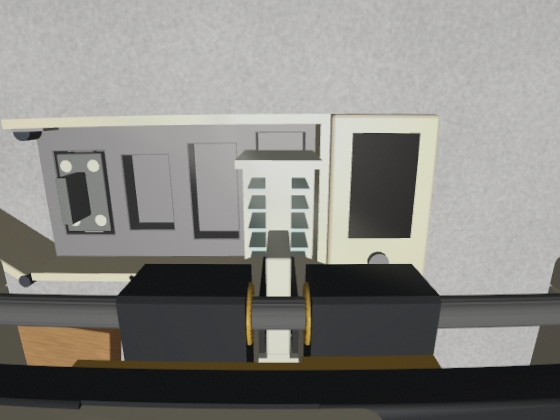

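```bash
python3 -m pendant '[{"travel":[0.001,0.0015,0.03],"angular":[0,0,-0.3],"grip":0},{"travel":[0,0,0.04],"angular":[0,0,0],"grip":0},{"travel":[0,0,0.03],"angular":[0,0,0],"grip":0},{"travel":[0,0,0.015],"angular":[0,0,0],"grip":0},{"travel":[0,0,0],"angular":[0,0,0],"grip":0},{"travel":[0,0,0],"angular":[0,0,0],"grip":0},{"travel":[0,0,0],"angular":[0,0,0],"grip":0}]'; python3 snap.py w15
```

```text
clock: 21.9
position: [0.5517, 0.3051, 0.1141]
eef_rot: [0.002, -0.058, 0.998, 0.001]
force: [0.0, 1.0, -2.1]
gripper_width: 0.01
21.9 [0.5517 0.3051 0.1141] [ 1.600e-03 -5.800e-02  9.983e-01  8.000e-04] [ 0.02  1.02 -2.13] 0.01
```

View pics/w15.png

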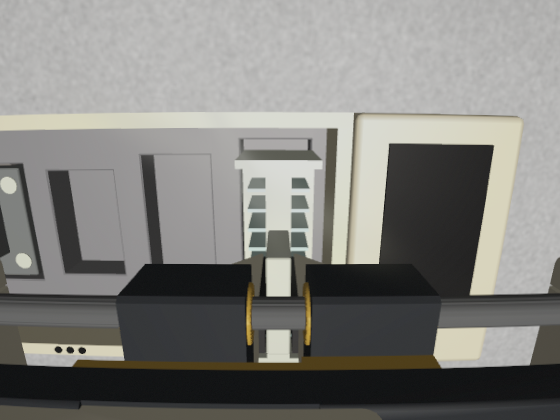

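```bash
python3 -m pendant '[{"travel":[0.001,-0.0025,0.008],"angular":[0,0,0],"grip":0},{"travel":[0,0,0],"angular":[0,0,0],"grip":0},{"travel":[0,0,0],"angular":[0,0,0],"grip":0},{"travel":[0,0,0],"angular":[0,0,0],"grip":0}]'
```

```text
clock: 22.35
position: [0.5496, 0.3017, 0.1041]
eef_rot: [0.0, -0.058, 0.998, 0.0]
force: [0.3, -0.8, -1.8]
gripper_width: 0.0097
```

```bash
python3 -m pendant '[{"travel":[-0.001,0.0005,0.007],"angular":[0,0,0.2],"grip":0},{"travel":[0,0,0.006],"angular":[0,0,0],"grip":0},{"travel":[0,0,0.006],"angular":[0,0,0],"grip":0},{"travel":[0,0,0],"angular":[0,0,0],"grip":0}]'
```

```text
clock: 22.75
position: [0.5495, 0.3017, 0.0834]
eef_rot: [-0.001, -0.056, 0.998, -0.001]
force: [1.0, 0.2, -2.6]
gripper_width: 0.0099
```

```bash
python3 -m pendant '[{"travel":[-0.001,0.0005,0.006],"angular":[0,0,0],"grip":0},{"travel":[0,0,0.006],"angular":[0,0,0],"grip":0},{"travel":[0,0,0.004],"angular":[0,0,0],"grip":0},{"travel":[0,0,0],"angular":[0,0,0],"grip":0}]'; python3 -m pendant '[{"travel":[0,0,0.002],"angular":[0,0,0],"grip":0},{"travel":[0,0,0],"angular":[0,0,0],"grip":0},{"travel":[0,0,0],"angular":[0,0,0],"grip":0}]'
```

```text
clock: 23.15
position: [0.5508, 0.3025, 0.068]
eef_rot: [-0.001, -0.056, 0.998, -0.0]
force: [0.2, 0.2, -1.0]
gripper_width: 0.0096
clock: 23.45
position: [0.5515, 0.303, 0.0672]
eef_rot: [0.0, -0.056, 0.998, 0.0]
force: [1.0, 0.6, -2.4]
gripper_width: 0.0097
```

```bash
python3 -m pendant '[{"travel":[0,0,0.002],"angular":[0,0,0],"grip":0},{"travel":[0,0,0.001],"angular":[0,0,0],"grip":0},{"travel":[0,0,0],"angular":[0,0,0],"grip":0}]'; python3 -m pendant '[{"travel":[0,0,0],"angular":[0,0,0],"grip":0.35},{"travel":[0,0,0],"angular":[0,0,0],"grip":0.35},{"travel":[0,0,0],"angular":[0,0,0],"grip":0.35},{"travel":[0,0,0],"angular":[0,0,0],"grip":0.35},{"travel":[0,0,-0.04],"angular":[0,0,0],"grip":0.35},{"travel":[0,0,-0.05],"angular":[0,0,0],"grip":0.35},{"travel":[0,0,-0.05],"angular":[0,0,0],"grip":0.35},{"travel":[0,0,0],"angular":[0,0,0],"grip":0.35},{"travel":[0,0,0],"angular":[0,0,0],"grip":0.35}]'; python3 snap.py w16
```

```text
clock: 23.75
position: [0.5519, 0.3032, 0.0651]
eef_rot: [0.001, -0.056, 0.998, 0.0]
force: [-1.7, -0.4, 4.5]
gripper_width: 0.0097
clock: 24.65
position: [0.5523, 0.3034, 0.2057]
eef_rot: [0.002, -0.056, 0.998, 0.001]
force: [0.8, 0.8, -0.5]
gripper_width: 0.0325
24.65 [0.5523 0.3034 0.2057] [ 1.600e-03 -5.640e-02  9.984e-01  6.000e-04] [ 0.79  0.8  -0.45] 0.0325
```

View pics/w16.png

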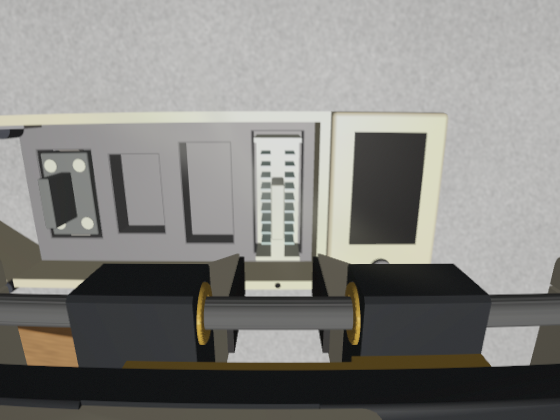

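```bash
python3 -m pendant '[{"travel":[0.0155,-0.0465,-0.003],"angular":[0,0,0],"grip":0.6},{"travel":[0.0155,-0.0465,-0.003],"angular":[0,0,0],"grip":0.6},{"travel":[0.0155,-0.0465,-0.003],"angular":[0,0,0],"grip":0.6},{"travel":[0.0155,-0.0465,-0.003],"angular":[0,0,0],"grip":0.6},{"travel":[0.0155,-0.0465,-0.003],"angular":[0,0,0],"grip":0.6},{"travel":[0.0155,-0.0465,-0.003],"angular":[0,0,0],"grip":0.6},{"travel":[0.0155,-0.0465,-0.003],"angular":[0,0,0],"grip":0.6},{"travel":[0.0155,-0.0465,-0.003],"angular":[0,0,0],"grip":0.6},{"travel":[0.0155,-0.0465,-0.003],"angular":[0,0,0],"grip":0.6},{"travel":[0.0155,-0.0465,-0.003],"angular":[0,0,0],"grip":0.6},{"travel":[0.0155,-0.0465,-0.003],"angular":[0,0,0],"grip":0.6},{"travel":[0.0155,-0.0465,-0.003],"angular":[0,0,0],"grip":0.6}]'; python3 -m pendant '[{"travel":[0,-0.012,-0.003],"angular":[0,0,0],"grip":0.6},{"travel":[0,0,0],"angular":[0,0,0],"grip":0.6},{"travel":[0,0,0],"angular":[0,0,0],"grip":0.6}]'; python3 snap.py w17
```

```text
clock: 25.9
position: [0.4274, -0.2738, 0.2381]
eef_rot: [-0.002, -0.056, 0.998, 0.001]
force: [0.8, -0.6, -0.5]
gripper_width: 0.0551
clock: 26.2
position: [0.4305, -0.2826, 0.2415]
eef_rot: [-0.001, -0.057, 0.998, 0.001]
force: [0.4, 0.1, -1.2]
gripper_width: 0.0553
26.2 [ 0.4305 -0.2826  0.2415] [-0.001  -0.0569  0.9984  0.0013] [ 0.4   0.1  -1.22] 0.0553
```

View pics/w17.png

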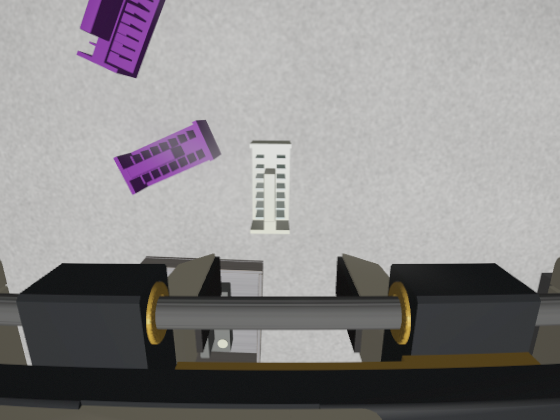

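```bash
python3 - <<'E'
from h import *
t=cv2.imread("pics/w17.png")
crop(t,230,130,310,245,5,"pics/w17a.png")
E
```

```text
(no output)
```

View pics/w17a.png

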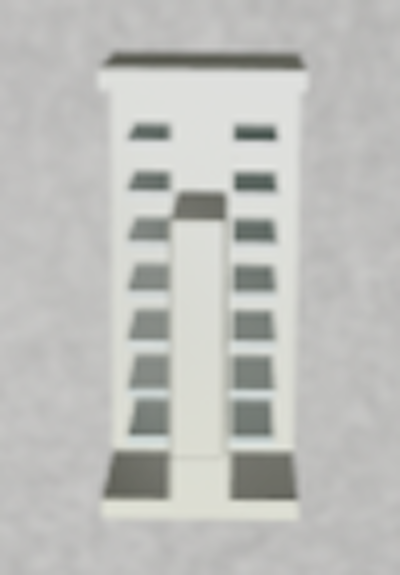

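```bash
python3 - <<'E'
from meas import *
fit("w17",[230,130],5,[((172,219),(-.005,.022,.086)),((227,219),(.005,.022,.086)),((170,457),(-.005,-.022,.086)),((228,457),(.005,-.022,.086)),
((99,70),(-.02,.045,.05)),((308,70),(.02,.045,.05)),((299,519),(.02,-.045,.05)),((102,519),(-.02,-.045,.05))],[.43,-.29,1.67])
E
```

```text
pose [ 0.4292 -0.2905  1.674 ] rms 0.32 max 0.68 tool d [ 0.0023 -0.0077 -0.    ] tool z turn deg 0.62
```

```bash
python3 -m pendant '[{"travel":[0.002,-0.008,0.03],"angular":[0,0,0.6],"grip":0.5},{"travel":[0,0,0.04],"angular":[0,0,0],"grip":0.5},{"travel":[0,0,0.04],"angular":[0,0,0],"grip":0.5},{"travel":[0,0,0.03],"angular":[0,0,0],"grip":0.5},{"travel":[0,0,0],"angular":[0,0,0],"grip":0.5},{"travel":[0,0,0],"angular":[0,0,0],"grip":0.5},{"travel":[0,0,0],"angular":[0,0,0],"grip":0.5}]'; python3 snap.py w18
```

```text
clock: 26.95
position: [0.4314, -0.2925, 0.1048]
eef_rot: [0.001, -0.052, 0.999, -0.001]
force: [-0.8, -0.1, 0.3]
gripper_width: 0.0456
26.95 [ 0.4314 -0.2925  0.1048] [ 1.200e-03 -5.190e-02  9.987e-01 -7.000e-04] [-0.78 -0.08  0.25] 0.0456
```

View pics/w18.png

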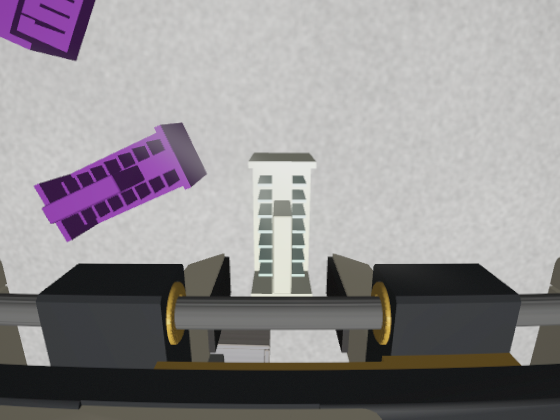

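```bash
python3 -m pendant '[{"travel":[0.002,0.002,0.02],"angular":[0,0,0],"grip":0.5},{"travel":[0,0,0.016],"angular":[0,0,0],"grip":0.5},{"travel":[0,0,0.010],"angular":[0,0,0],"grip":0.5},{"travel":[0,0,0],"angular":[0,0,0],"grip":0.5},{"travel":[0,0,0],"angular":[0,0,0],"grip":0.5}]'; python3 -m pendant '[{"travel":[0,0,0],"angular":[0,0,0],"grip":0},{"travel":[0,0,0],"angular":[0,0,0],"grip":0},{"travel":[0,0,0],"angular":[0,0,0],"grip":0},{"travel":[0,0,0],"angular":[0,0,0],"grip":0},{"travel":[0,0,0],"angular":[0,0,0],"grip":0},{"travel":[0,0,0],"angular":[0,0,0],"grip":0}]' 50;  python3 -m pendant '[{"travel":[0,0,-0.01],"angular":[0,0,0],"grip":0},{"travel":[0,0,-0.03],"angular":[0,0,0],"grip":0},{"travel":[0,0,-0.05],"angular":[0,0,0],"grip":0},{"travel":[0,0,-0.05],"angular":[0,0,0],"grip":0},{"travel":[0,0,-0.03],"angular":[0,0,0],"grip":0},{"travel":[0,0,0],"angular":[0,0,0],"grip":0}]'
```

```text
clock: 27.5
position: [0.4282, -0.2912, 0.0578]
eef_rot: [0.001, -0.051, 0.999, -0.0]
force: [-0.1, 0.4, -0.7]
gripper_width: 0.0458
clock: 28.1
position: [0.4276, -0.2908, 0.0571]
eef_rot: [0.0, -0.051, 0.999, -0.0]
force: [0.9, 0.2, 2.1]
gripper_width: 0.0098
clock: 28.7
position: [0.4304, -0.2926, 0.2328]
eef_rot: [0.004, -0.051, 0.999, -0.003]
force: [0.2, -0.5, -1.8]
gripper_width: 0.0095
```

```bash
python3 -m pendant '[{"travel":[-0.0153,0.043,0],"angular":[0,0,0],"grip":0},{"travel":[-0.0153,0.043,0],"angular":[0,0,0],"grip":0},{"travel":[-0.0153,0.043,0],"angular":[0,0,0],"grip":0},{"travel":[-0.0153,0.043,0],"angular":[0,0,0],"grip":0},{"travel":[-0.0153,0.043,0],"angular":[0,0,0],"grip":0},{"travel":[-0.0153,0.043,0],"angular":[0,0,0],"grip":0},{"travel":[-0.0153,0.043,0],"angular":[0,0,0],"grip":0},{"travel":[-0.0153,0.043,0],"angular":[0,0,0],"grip":0},{"travel":[-0.0153,0.043,0],"angular":[0,0,0],"grip":0},{"travel":[-0.0153,0.043,0],"angular":[0,0,0],"grip":0},{"travel":[-0.0153,0.043,0],"angular":[0,0,0],"grip":0},{"travel":[-0.0153,0.040,0],"angular":[0,0,0],"grip":0}]'; python3 -m pendant '[{"travel":[0,0,0],"angular":[0,0,-0.6],"grip":0},{"travel":[0,0,0],"angular":[0,0,0],"grip":0},{"travel":[0,0,0],"angular":[0,0,0],"grip":0},{"travel":[0,0,0],"angular":[0,0,0],"grip":0}]'; python3 snap.py w19
```

```text
clock: 29.9
position: [0.557, 0.2401, 0.2261]
eef_rot: [-0.001, -0.051, 0.999, -0.0]
force: [1.3, 0.4, -0.0]
gripper_width: 0.0097
clock: 30.3
position: [0.5577, 0.2361, 0.2266]
eef_rot: [-0.0, -0.055, 0.998, -0.001]
force: [0.8, -0.7, -2.1]
gripper_width: 0.0094
30.3 [0.5577 0.2361 0.2266] [-3.000e-04 -5.510e-02  9.985e-01 -7.000e-04] [ 0.83 -0.68 -2.14] 0.0094
```

View pics/w19.png

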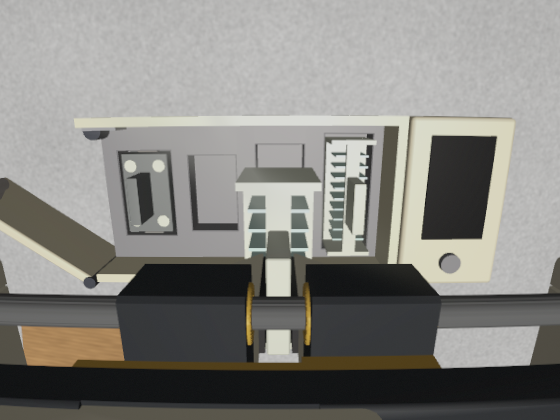

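```bash
python3 -m pendant '[{"travel":[0,0.001,0.03],"angular":[0,0,0],"grip":0},{"travel":[0,0,0.04],"angular":[0,0,0],"grip":0},{"travel":[0,0,0.03],"angular":[0,0,0],"grip":0},{"travel":[0,0,0.015],"angular":[0,0,0],"grip":0},{"travel":[0,0,0],"angular":[0,0,0],"grip":0},{"travel":[0,0,0],"angular":[0,0,0],"grip":0},{"travel":[0,0,0],"angular":[0,0,0],"grip":0},{"travel":[0,0,0],"angular":[0,0,0],"grip":0},{"travel":[0,0,0],"angular":[0,0,0],"grip":0}]'; python3 snap.py w20
```

```text
clock: 31.25
position: [0.5583, 0.2396, 0.1133]
eef_rot: [0.001, -0.056, 0.998, 0.0]
force: [-0.2, -0.0, -1.8]
gripper_width: 0.0098
31.25 [0.5583 0.2396 0.1133] [ 1.000e-03 -5.640e-02  9.984e-01  3.000e-04] [-0.25 -0.02 -1.79] 0.0098
```

View pics/w20.png

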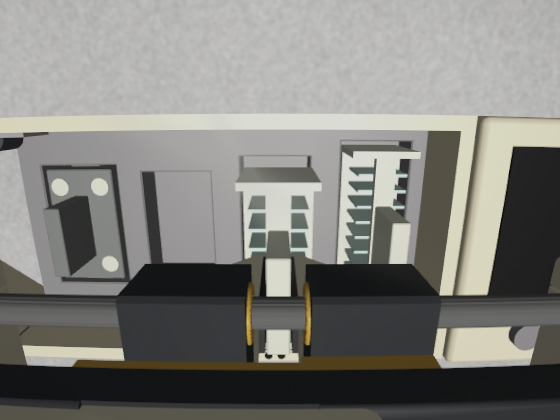

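```bash
python3 -m pendant '[{"travel":[0.0005,-0.002,0.008],"angular":[0,0,0],"grip":0},{"travel":[0,0,0],"angular":[0,0,0],"grip":0},{"travel":[0,0,0],"angular":[0,0,0],"grip":0},{"travel":[0,0,0],"angular":[0,0,0],"grip":0}]'
```

```text
clock: 31.7
position: [0.5573, 0.2372, 0.1038]
eef_rot: [-0.0, -0.056, 0.998, 0.0]
force: [0.4, -0.1, -1.2]
gripper_width: 0.0095
```

```bash
python3 -m pendant '[{"travel":[0,0,0.007],"angular":[0,0,0],"grip":0},{"travel":[0,0,0.006],"angular":[0,0,0],"grip":0},{"travel":[0,0,0.006],"angular":[0,0,0],"grip":0},{"travel":[0,0,0],"angular":[0,0,0],"grip":0}]'
```

```text
clock: 32.1
position: [0.5564, 0.2368, 0.0836]
eef_rot: [-0.001, -0.056, 0.998, -0.0]
force: [-0.0, 0.6, -1.6]
gripper_width: 0.0096
```

```bash
python3 -m pendant '[{"travel":[-0.001,0,0.006],"angular":[0,0,0],"grip":0},{"travel":[0,0,0.006],"angular":[0,0,0],"grip":0},{"travel":[0,0,0.004],"angular":[0,0,0],"grip":0},{"travel":[0,0,0.002],"angular":[0,0,0],"grip":0},{"travel":[0,0,0],"angular":[0,0,0],"grip":0}]'; python3 -m pendant '[{"travel":[0,0,0.002],"angular":[0,0,0],"grip":0},{"travel":[0,0,0],"angular":[0,0,0],"grip":0},{"travel":[0,0,0],"angular":[0,0,0],"grip":0}]'
```

```text
clock: 32.6
position: [0.558, 0.2372, 0.0666]
eef_rot: [-0.0, -0.056, 0.998, -0.0]
force: [-0.6, -0.1, -0.8]
gripper_width: 0.0097
clock: 32.9
position: [0.5584, 0.2373, 0.0651]
eef_rot: [0.0, -0.056, 0.998, 0.0]
force: [-0.4, -0.1, -0.6]
gripper_width: 0.0098
```

```bash
python3 -m pendant '[{"travel":[0,0,0.001],"angular":[0,0,0],"grip":0},{"travel":[0,0,0],"angular":[0,0,0],"grip":0}]'; python3 -m pendant '[{"travel":[0,0,0],"angular":[0,0,0],"grip":0.35},{"travel":[0,0,0],"angular":[0,0,0],"grip":0.35},{"travel":[0,0,0],"angular":[0,0,0],"grip":0.35},{"travel":[0,0,0],"angular":[0,0,0],"grip":0.35},{"travel":[0,0,-0.04],"angular":[0,0,0],"grip":0.35},{"travel":[0,0,-0.05],"angular":[0,0,0],"grip":0.35},{"travel":[0,0,-0.05],"angular":[0,0,0],"grip":0.35},{"travel":[0,0,-0.02],"angular":[0,0,0],"grip":0.35},{"travel":[0,0,0],"angular":[0,0,0],"grip":0.35}]'; python3 snap.py w21; python3 - <<'E'
from h import *
for n in("top","scene"): cv2.imwrite(f"pics/{n}2.png",camera(n))
E
```

```text
clock: 33.1
position: [0.5584, 0.2374, 0.0651]
eef_rot: [0.0, -0.056, 0.998, -0.0]
force: [-2.8, -1.9, 7.0]
gripper_width: 0.0096
clock: 34.0
position: [0.5607, 0.2387, 0.2286]
eef_rot: [0.004, -0.056, 0.998, 0.001]
force: [-0.3, 0.4, 0.2]
gripper_width: 0.0323
34.0 [0.5607 0.2387 0.2286] [ 0.0038 -0.0564  0.9984  0.0012] [-0.31  0.41  0.17] 0.0323
```

View pics/w21.png

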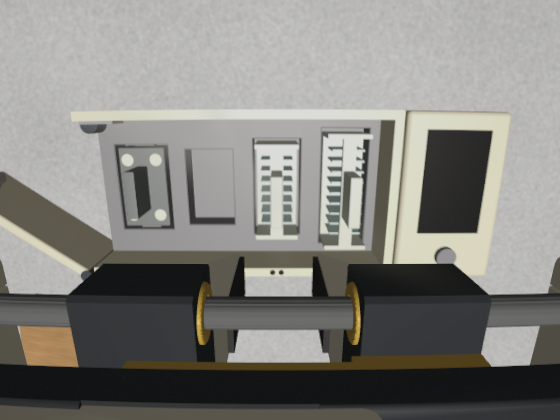

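View pics/top2.png

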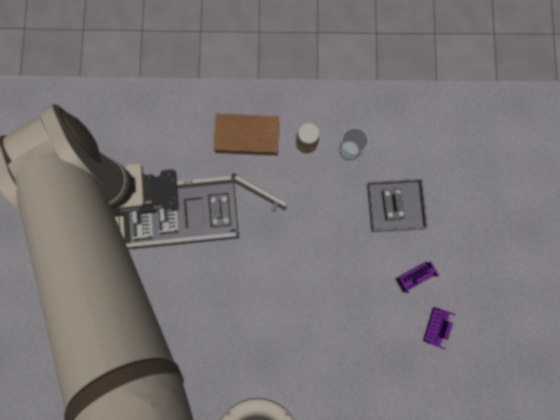

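View pics/scene2.png

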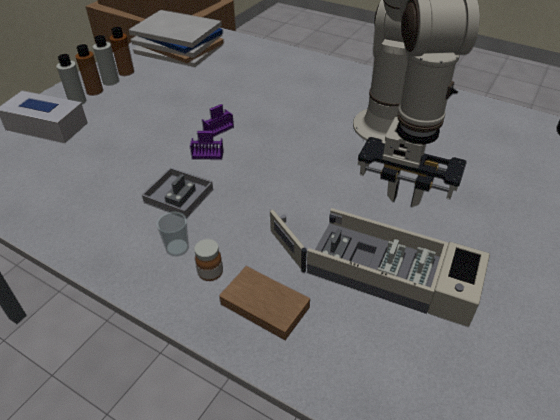

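```bash
python3 - <<'E'
from h import *
for n in("top","scene"):
    print(n,proj(cam(n),[[.25,.6,0],[.5,.6,0],[.4,.75,0],[0,.6,0],[0,-.6,0],[.4,-.75,0]]).round().tolist())
E
```

```text
top [[21.0, 336.0], [31.0, 237.0], [-32.0, 275.0], [10.0, 442.0], [502.0, 448.0], [550.0, 283.0]]
scene [[574.0, 246.0], [556.0, 320.0], [635.0, 315.0], [588.0, 188.0], [232.0, 79.0], [123.0, 121.0]]
```

```bash
python3 - <<'E'
from h import *
t=cv2.imread("pics/w1.png")
crop(t,95,165,255,285,5,"pics/w1d.png")
E
```

```text
(no output)
```

View pics/w1d.png

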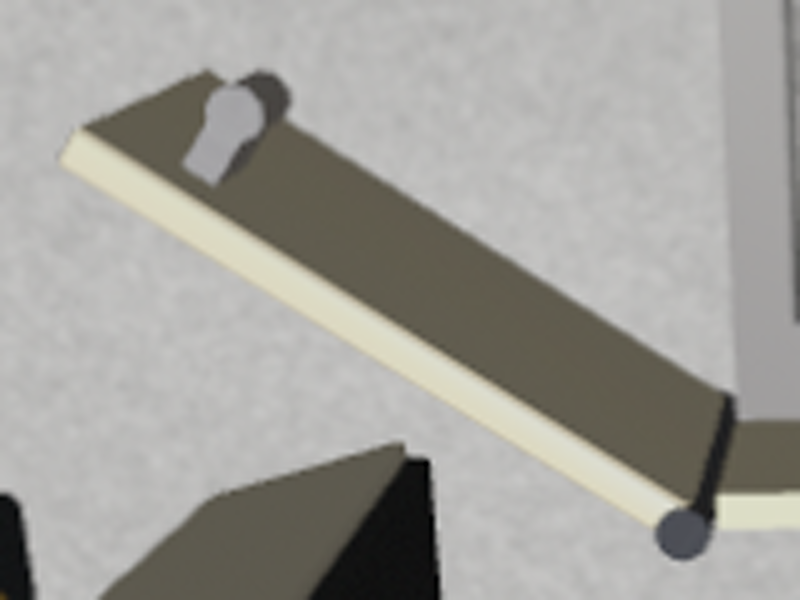

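```bash
python3 - <<'E'
from h import *; import pickle
c,s=pickle.load(open("pics/w1.pkl","rb"))
P=unproj(c,np.array([(683,533),(82,128),(60,160),(700,495)])/5+[95-.4,165-.4],.078)
b=np.array([.5631,.2043]);a=1.6829
Q=(P[:,:2]-b)@yaw(a)[:2,:2]; print(P.round(4),"\nbay",Q.round(4))
m=(Q[1]+Q[2])/2-Q[0]; print("len",np.linalg.norm(m),"ang from +y",np.arctan2(-m[0],m[1]))
e=Q[1]-Q[2]
E
```

```text
[[ 0.6551  0.0662  0.078 ]
 [ 0.5785 -0.0607  0.078 ]
 [ 0.5856 -0.0654  0.078 ]
 [ 0.646   0.0693  0.078 ]] 
bay [[-0.1475 -0.076 ]
 [-0.265   0.0143]
 [-0.2706  0.0078]
 [-0.1435 -0.0673]]
len 0.1484546390422802 ang from +y 0.9442178341782727
```

```bash
python3 -m pendant '[{"travel":[-0.0055,-0.0375,0],"angular":[0,0,0],"grip":0},{"travel":[-0.0055,-0.0375,0],"angular":[0,0,0],"grip":0},{"travel":[-0.0055,-0.0375,0],"angular":[0,0,0],"grip":0},{"travel":[-0.0055,-0.0375,0],"angular":[0,0,0],"grip":0},{"travel":[-0.0055,-0.0375,0],"angular":[0,0,0],"grip":0},{"travel":[-0.0055,-0.0375,0],"angular":[0,0,0],"grip":0},{"travel":[-0.0055,-0.0375,0],"angular":[0,0,0],"grip":0},{"travel":[-0.0055,-0.0375,0],"angular":[0,0,0],"grip":0},{"travel":[0,0,0],"angular":[0,0,0],"grip":0},{"travel":[0,0,0],"angular":[0,0,0],"grip":0}]'; python3 snap.py w22; cat > bay.py <<'E'
from h import *
s=get_state(); p=s["position"]; print("bay TCP",((p[:2]-[.5631,.2043])@yaw(1.6829)[:2,:2]).round(4),"z",p[2].round(4),"F bay",(yaw(1.6829).T@s["force"]).round(1))
E
python3 bay.py
```

```text
clock: 35.15
position: [0.6346, -0.0573, 0.2214]
eef_rot: [-0.002, -0.055, 0.998, 0.0]
force: [0.3, 0.8, -0.4]
gripper_width: 0.0005
35.15 [ 0.6346 -0.0573  0.2214] [-2.100e-03 -5.500e-02  9.985e-01  4.000e-04] [ 0.29  0.82 -0.45] 0.0005
bay TCP [-0.266  -0.0421] z 0.2219 F bay [ 1.  -0.2  0.1]
```

View pics/w22.png

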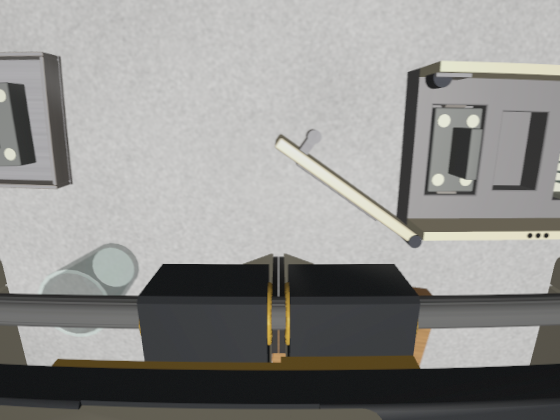

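```bash
python3 - <<'E'
from h import *
print(unproj(cam("top"),[(309,131),(215,150),(277,154)],[.085,.035,.035]).round(3), proj(cam("top"),[[.6346,-.0573,.05]]))
E
python3 -m pendant '[{"travel":[-0.004,0,0.04],"angular":[0,0,0],"grip":0},{"travel":[0,0,0.04],"angular":[0,0,0],"grip":0},{"travel":[0,0,0.04],"angular":[0,0,0],"grip":0},{"travel":[0,0,0.03],"angular":[0,0,0],"grip":0},{"travel":[0,0,0.01],"angular":[0,0,0],"grip":0},{"travel":[0,0,0],"angular":[0,0,0],"grip":0},{"travel":[0,0,0],"angular":[0,0,0],"grip":0}]'; python3 bay.py; python3 snap.py w23
```

```text
[[ 0.769 -0.122  0.085]
 [ 0.732  0.12   0.035]
 [ 0.723 -0.042  0.035]] [[282.38294997 186.13598236]]
clock: 35.9
position: [0.6408, -0.0543, 0.0653]
eef_rot: [0.001, -0.057, 0.998, 0.0]
force: [-0.3, -0.1, 1.3]
gripper_width: 0.0004
bay TCP [-0.2657 -0.0483] z 0.0653 F bay [-0.1  0.3  1.3]
35.9 [ 0.6408 -0.0543  0.0653] [ 8.000e-04 -5.700e-02  9.984e-01  2.000e-04] [-0.28 -0.14  1.28] 0.0004
```

View pics/w23.png

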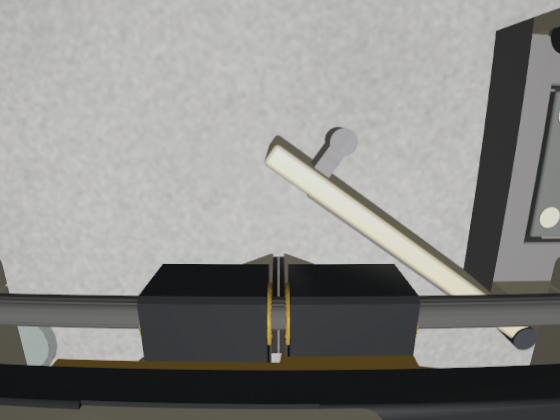

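```bash
python3 -m pendant '[{"travel":[0,0,0.013],"angular":[0,0,0],"grip":0},{"travel":[0.007,0.003,0],"angular":[0,0,0],"grip":0},{"travel":[0.007,0.003,0],"angular":[0,0,0],"grip":0},{"travel":[0.007,0.004,0],"angular":[0,0,0],"grip":0},{"travel":[0.007,0.004,0],"angular":[0,0,0],"grip":0},{"travel":[0.007,0.004,0],"angular":[0,0,0],"grip":0},{"travel":[0.007,0.005,0],"angular":[0,0,0],"grip":0},{"travel":[0.006,0.005,0],"angular":[0,0,0],"grip":0}]'; python3 bay.py; python3 snap.py w24
```

```text
clock: 36.75
position: [0.5884, -0.0326, 0.0512]
eef_rot: [0.0, -0.056, 0.998, -0.0]
force: [0.3, 0.2, 0.3]
gripper_width: 0.0002
bay TCP [-0.2382  0.0013] z 0.0512 F bay [ 0.2 -0.3  0.3]
36.75 [ 0.5884 -0.0326  0.0512] [ 1.000e-04 -5.640e-02  9.984e-01 -0.000e+00] [0.28 0.22 0.32] 0.0002
```

View pics/w24.png

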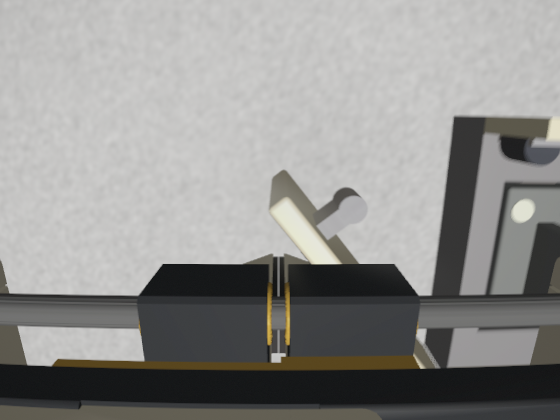

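```bash
python3 -m pendant '[{"travel":[0.005,0.006,0],"angular":[0,0,0],"grip":0},{"travel":[0.005,0.006,0],"angular":[0,0,0],"grip":0},{"travel":[0.005,0.006,0],"angular":[0,0,0],"grip":0},{"travel":[0.004,0.007,0],"angular":[0,0,0],"grip":0},{"travel":[0.003,0.007,0],"angular":[0,0,0],"grip":0},{"travel":[0.003,0.006,0],"angular":[0,0,0],"grip":0},{"travel":[0.002,0.006,0],"angular":[0,0,0],"grip":0},{"travel":[0.001,0.006,0],"angular":[0,0,0],"grip":0},{"travel":[0,0,0],"angular":[0,0,0],"grip":0}]'; python3 bay.py; python3 snap.py w25
```

```text
clock: 37.7
position: [0.555, 0.015, 0.0509]
eef_rot: [-0.0, -0.057, 0.998, 0.0]
force: [0.1, 0.0, -0.6]
gripper_width: 0.0008
bay TCP [-0.1872  0.0292] z 0.0509 F bay [-0.  -0.1 -0.6]
37.7 [0.555  0.015  0.0509] [-3.000e-04 -5.720e-02  9.984e-01  3.000e-04] [ 0.07  0.01 -0.58] 0.0008
```

View pics/w25.png

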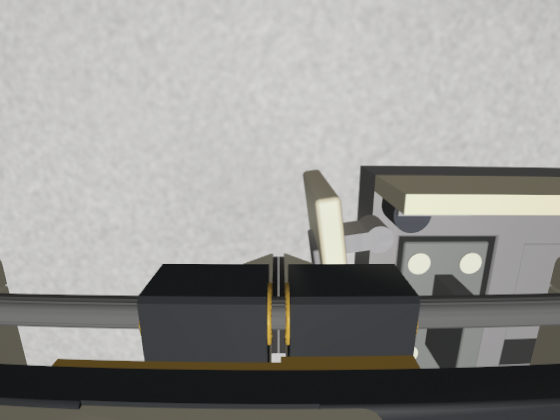

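```bash
python3 -m pendant '[{"travel":[0,0.004,0],"angular":[0,0,0],"grip":0},{"travel":[0,0.004,0],"angular":[0,0,0],"grip":0},{"travel":[0,0.004,0],"angular":[0,0,0],"grip":0}]'; python3 bay.py;  python3 -m pendant '[{"travel":[0,0.003,0],"angular":[0,0,0],"grip":0},{"travel":[0,0.003,0],"angular":[0,0,0],"grip":0}]'; python3 bay.py
```

```text
clock: 38.05
position: [0.5537, 0.0241, 0.0508]
eef_rot: [-0.001, -0.056, 0.998, -0.001]
force: [-1.1, -3.1, 1.9]
gripper_width: 0.0006
bay TCP [-0.178   0.0295] z 0.0508 F bay [-3.   1.5  1.9]
clock: 38.25
position: [0.5537, 0.0325, 0.0511]
eef_rot: [0.0, -0.057, 0.998, 0.001]
force: [0.1, 0.2, -0.2]
gripper_width: 0.0007
bay TCP [-0.1696  0.0286] z 0.0511 F bay [ 0.1 -0.1 -0.2]
```

```bash
python3 -m pendant '[{"travel":[0,0.002,0],"angular":[0,0,0],"grip":0},{"travel":[0,0,0],"angular":[0,0,0],"grip":0}]'; python3 bay.py; python3 snap.py w26;  python3 -m pendant '[{"travel":[0,0.002,0],"angular":[0,0,0],"grip":0},{"travel":[0,0,0],"angular":[0,0,0],"grip":0}]'; python3 bay.py
```

```text
clock: 38.45
position: [0.5536, 0.0328, 0.0511]
eef_rot: [0.0, -0.056, 0.998, -0.0]
force: [1.0, -4.3, 0.5]
gripper_width: 0.0004
bay TCP [-0.1693  0.0286] z 0.0511 F bay [-4.4 -0.5  0.5]
38.45 [0.5536 0.0328 0.0511] [ 3.000e-04 -5.620e-02  9.984e-01 -4.000e-04] [ 1.   -4.29  0.47] 0.0004
clock: 38.7
position: [0.5536, 0.0329, 0.0511]
eef_rot: [0.0, -0.055, 0.998, -0.001]
force: [0.7, -7.1, 0.7]
gripper_width: -0.0
bay TCP [-0.1692  0.0286] z 0.0511 F bay [-7.1  0.   0.7]
```

View pics/w26.png

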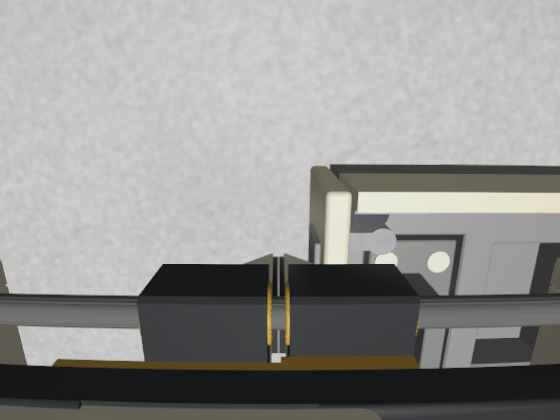

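Hard stop, the tongue is past the roller. I'll back off and check.

```bash
python3 -m pendant '[{"travel":[0,-0.01,0],"angular":[0,0,0],"grip":0},{"travel":[0,-0.03,0],"angular":[0,0,0],"grip":0},{"travel":[0,-0.02,-0.03],"angular":[0,0,0],"grip":0},{"travel":[0,0,-0.05],"angular":[0,0,0],"grip":0},{"travel":[0,0,-0.05],"angular":[0,0,0],"grip":0},{"travel":[0,0,-0.05],"angular":[0,0,0],"grip":0},{"travel":[0,0.03,-0.02],"angular":[0,0,0],"grip":0.5},{"travel":[0,0.03,0],"angular":[0,0,0],"grip":0.5},{"travel":[0,0.03,0],"angular":[0,0,0],"grip":1},{"travel":[0,0,0],"angular":[0,0,0],"grip":1},{"travel":[0,0,0],"angular":[0,0,0],"grip":1},{"travel":[0,0,0],"angular":[0,0,0],"grip":1}]'; python3 snap.py w27
```

```text
clock: 39.9
position: [0.5497, 0.0644, 0.2507]
eef_rot: [-0.0, -0.056, 0.998, -0.0]
force: [0.2, -1.0, -0.1]
gripper_width: 0.044
39.9 [0.5497 0.0644 0.2507] [-2.000e-04 -5.600e-02  9.984e-01 -1.000e-04] [ 0.21 -0.97 -0.1 ] 0.044
```

View pics/w27.png

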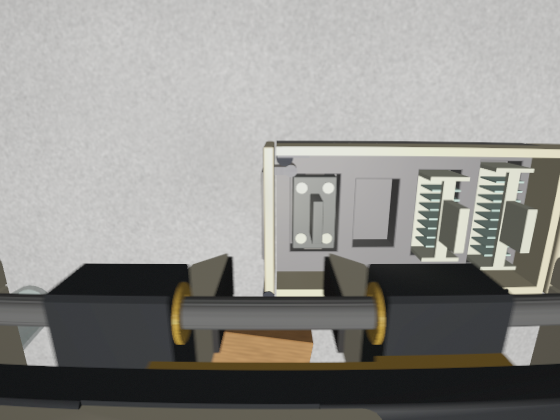

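```bash
python3 - <<'E'
from h import *; import pickle
t=cv2.imread("pics/w27.png"); crop(t,240,130,400,300,3.5,"pics/w27a.png")
for n in("top","scene"): cv2.imwrite(f"pics/{n}3.png",camera(n))
E
```

```text
(no output)
```

View pics/w27a.png

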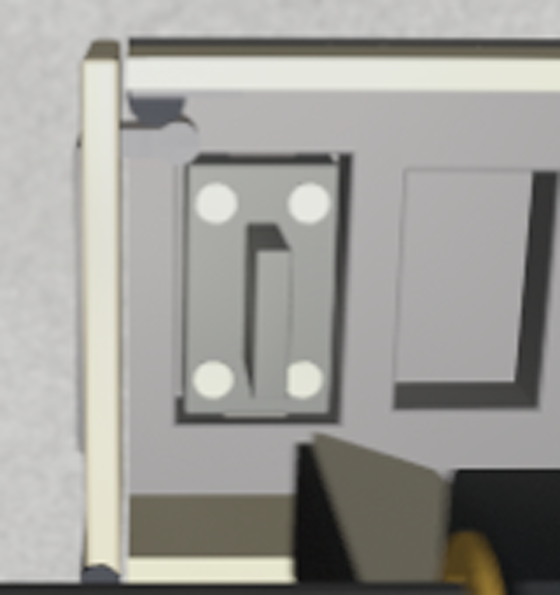

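View pics/scene3.png

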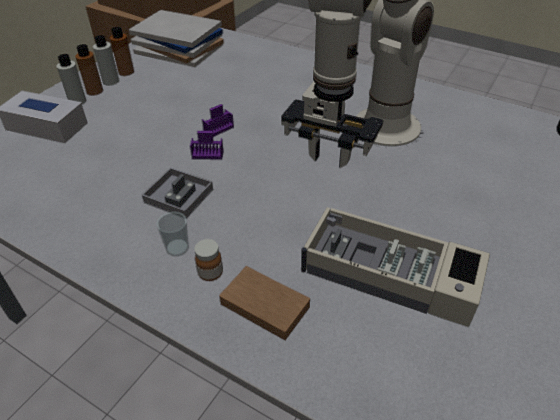

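```bash
python3 - <<'E'
from h import *; import pickle
from scipy.optimize import least_squares
c,s=pickle.load(open("pics/w27.pkl","rb")); b=[.5631,.2043]; Rb=yaw(1.6829)[:2,:2]
P=unproj(c,np.array([(84,60),(120,60),(120,568),(87,568)])/3.5+[240-.4,130-.4],.078)
Q=(P[:,:2]-b)@Rb; print(Q.round(4)); d=Q[0]-Q[3]; print("angle",np.arctan2(-d[0],d[1]).round(3), np.arctan2(-(Q[1]-Q[2])[0],(Q[1]-Q[2])[1]).round(3))
uv=np.array([(190,165),(338,165),(329,413),(185,414),(256,252),(292,252),(288,398),(253,398)])/3.5+[239.6,129.6]
L=np.array([(-.023,.04,.026),(.023,.04,.026),(.023,-.04,.026),(-.023,-.04,.026),(-.005,.022,.062),(.005,.022,.062),(.005,-.022,.062),(-.005,-.022,.062)])
r=least_squares(lambda v:(proj(c,L@yaw(v[2]).T+[v[0],v[1],v[3]])-uv).ravel(),[.574,.106,1.68,.008])
print("cart",r.x.round(4),np.abs(r.fun).max().round(2),"bay",((r.x[:2]-b)@Rb).round(4))
E
```

```text
[[-0.151   0.0744]
 [-0.1417  0.0744]
 [-0.1423 -0.0704]
 [-0.1518 -0.0704]]
angle -0.006 -0.004
cart [5.7600e-01 1.0640e-01 1.6841e+00 1.1000e-03] 0.57 bay [-0.0987 -0.0018]
```

```bash
python3 -c "
from workcell import *
print(finish_job()); print(get_state()['clock'])"
```

```text
the job is handed in; nothing more can be done
None
the job is handed in; nothing more can be done
```

The job is handed in at about 40 s on the robot's clock. `finish_job` gives no verdict, so what follows is from my own checks.

**What I did**
- I moved the spent cartridge to the tray, then pressed the new one home. It met the recess floor with the tool at 42 mm, and I pushed to 25 N there.
- I set rack_long in pocket 1, then rack_mid in pocket 2. Both bottomed on the pocket floor with a contact force and came within about 2 mm of the pocket centre.
- rack_short was absent: it is in neither overview picture, so pocket 3 stays empty. The two purple racks were left alone.
- I then pushed the door past its roller to a hard stop and backed the arm off.

**Last checks**
- **Door:** measured within 0.006 rad of shut after the arm let go.
- **New cartridge:** about 2 mm from the recess centre.
- **Spent cartridge:** inside the tray.
- **Bystanders:** the jar, beaker and slide box look unmoved in the scene picture; I did not measure them.
- **Robot:** clear of everything, with the tool at 0.25 m.

**Where readings disagreed**
- A camera fit put the cartridge's underside at about 1 mm, below the recess floor, which is impossible. I relied on the tool height and contact force instead, which give about 8 mm, fully home.
- The scene camera's points were about 10 mm or more off from the top camera's. I used wrist-camera measurements for all fine positioning.

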